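# Put the cleaned chamber parts into their holders

### The job

The four cleaned parts of the sample chamber are lying about on the stone bench among their holders: put each one, upright and fully down on the floor of the holder, into the holder whose outline matches it (disc flange in the large round one, brass filter in the small round one, white insulator in the square one, blue manifold in the long one). Leave the amber jar and the yellow tape roll where they stand.

Things in the scene. Friction and masses are not known exactly. Their poses are not given: they have to be found in the camera images.
- flange: Loose steel blank flange, upright: disc 56 mm across and 10 mm thick, above it a thin dark stem 16 mm across, then a round black knob 26 mm across from 18 to 48 mm above the underside; about 0.22 kg. Take it by the knob. Origin at the centre of the underside, z up through the knob; round, so yaw does not matter.
- filter: Loose brass filter cartridge standing upright: plain cylinder 30 mm across, 50 mm tall, a dark band low on its side and a black dot on top; about 0.15 kg. Origin at the centre of the underside, z up along its axis; round, so yaw does not matter.
- insulator: Loose white ceramic insulator block, 40 x 40 mm and 44 mm tall, one round black bore 22 mm across in the middle of the top; about 0.16 kg. Origin at the centre of the underside, x and y square to its sides, z up.
- manifold: Loose blue metal gas manifold bar, 84 mm long (its x) by 26 mm wide (its y), 44 mm tall, a flush brass strip along its top; about 0.25 kg. Origin at the centre of the underside, z up. Either end may point either way.
- flange_holder: Grey plastic holder with a black floor, fixed to the table: floor 3 mm above the table, rim 10 mm above the table, rim walls 5 mm thick, open on top. Large round recess, 72 mm across inside, 82 mm outside. Matches the flange. Origin at the centre of its underside on the table top, z up.
- filter_holder: Grey plastic holder with a black floor, fixed to the table: floor 3 mm above the table, rim 10 mm above the table, rim walls 5 mm thick, open on top. Small round recess, 46 mm across inside, 56 mm outside. Matches the brass filter. Origin at the centre of its underside on the table top, z up.
- insulator_holder: Grey plastic holder with a black floor, fixed to the table: floor 3 mm above the table, rim 10 mm above the table, rim walls 5 mm thick, open on top. Square recess, 56 x 56 mm inside, 66 x 66 mm outside, sides along its x and y. Matches the white insulator. Origin at the centre of its underside on the table top, z up.
- manifold_holder: Grey plastic holder with a black floor, fixed to the table: floor 3 mm above the table, rim 10 mm above the table, rim walls 5 mm thick, open on top. Long recess, 100 mm (its x) by 42 mm (its y) inside, 110 x 52 mm outside. Matches the blue manifold. Origin at the centre of its underside on the table top, z up.
- jar: Bystander, loose: amber glass jar with a white cap, 44 mm across, 65 mm tall, upright. Origin at the centre of its underside. To be left alone.
- tape: Bystander, loose: roll of yellow tape lying flat, 56 mm across with a 36 mm hole, 19 mm tall. Origin at the centre of its underside. To be left alone.

How it is judged:
By the outcome, as a careful person would: the job done as asked, in the order asked, and still so for the second after the job is handed in, with the robot touching nothing.
It also fails if it takes over 99 s, if anything falls off the work surface, if the arm or the gripper's body presses on something with over 40 N, if the wrist force passes 120 N, or if a joint passes its speed limit or range.

### The arm

A 6-joint arm with a two-finger parallel gripper is mounted at the origin on the work surface. World frame = base frame: x ahead of the robot, y to its left, z up, the work surface at z = 0. Lengths are in m, angles in rad, forces in N, time in s.
With the tool pointing down it reaches from about 0.3 to 0.775 m from the base axis. Payload 14.6 kg.
Tool frame: the origin (TCP) lies at the very end of the fingers, on their centre line; the grasp point (between the pads) lies 19 mm behind it (pinch_z is the distance from the TCP to the grasp point, in m); z points along the fingers, y is the direction in which the jaws open and shut (so a half turn about z gives the same grasp; the last joint's range is limited). The gripper opens to 94 mm and grips with 3 to 60 N. Pads are 16 mm wide; open, the fingers measure 119 mm over their backs; the gripper's body (75 mm by 177 mm) begins 78 mm behind the grasp point.
Start: joints at [1.149, 0.3, 1.521, -0, 1.321, -0.067], TCP at [0.191, 0.516, 0.171] pointing down, gripper open.
Joint ranges: [-3.03, 3.03], [-0.79, 2.21], [0.23, 2.52], [-1.04, 4.18], [0, 3.07], [-2.55, 2.55]. Speed limits (rad/s): [2.22, 2.22, 2.57, 3.14, 3.14, 3.14].

### API

Orientations are given as [roll, pitch, yaw] about the fixed x, y, z axes, in that order (R = Rz(yaw) Ry(pitch) Rx(roll)).
In Python, from station import get_obs, camera, hand_in, pinch_z gives the robot as it stands.
- The arm moves only by the tool servo_tool, never from a script. Its argument "moves" is a list that holds one entry, the list of rows, each a list of 7 numbers: the turn, a rotation vector about the tool's x, y, z normalised to -1 to 1, where 1 is pi/2 rad, then the shift along the tool's x, y, z normalised to -1 to 1, where 1 is 500 mm, then the closure, from 0 (fully open) to 1 (shut). In form: [[[rx, ry, rz, x, y, z, hand], ...]]. A call has 1 to 12 rows; each row is the pose to reach, as a shift and turn from the pose measured when the call began, along the tool's axes at that moment; what a row does not reach only later rows make up. A row lasts 1/12 s, in which the tool goes at most 41.7 mm and 7.16 degrees, less where a joint would pass 70% of its speed; a pose out of reach is approached as far as the arm can. A call with a number of a shift or a turn outside -1 to 1 is refused whole. A call with a gripper value outside its range is refused whole. The fingers move at their own pace and stop on an object; "squeeze" is the grip in N (left out, the last holds). Time passes only in rows, so rows that repeat a pose let the fingers close. It gives the time, the measured TCP pose, the force and the opening at its end, in the units of the state.
- get_obs(): the state, without advancing time (a new reading comes with each control period).
- camera(name): name is "side" or "top" or "wrist"; returns a dict with "color" (384x512x3 uint8, red, green, blue), "intrinsics" (3x3 intrinsics, pixels), "rvec" (rotation vector, rad) and "tvec" (3), from world to camera coordinates, as OpenCV has them. Camera axes: x right, y down, z forward; pixel columns grow to the right and rows downward; lengths in m; the calibration is good to about 2 mm. A picture is of the moment at which its call begins. There is no depth.
- hand_in(): hands the job in, once; it reports no verdict.
The state is a dict: "time_s": time; "qpos": joint angles; "joint_vel": joint speeds; "tau": joint torques, N m; "ee_pos": TCP position; "eef_rot": TCP orientation; "force": force on the tool from outside, world axes, zero at the start; "moment": the same for the moment, N m; "grip_width": finger opening in m.
Only numpy, scipy, OpenCV 4.12 (cv2) and the standard library are available. Lean on these libraries where they do the work, as an engineer would, in place of code of your own. Each camera call takes 0.05 s, during which the arm holds its last target.

## Working session

There is one attempt and no reset: what is moved stays moved. The work goes in short steps, Python scripts to look and compute and a tool call to move; the robot and the scene stay as the last step left them, time stands still between calls to the robot, and variables do not carry over. Pictures are saved under pics/ and viewed, and the job is handed in when it is done.

Besides the shell and the picture viewer there is one more tool, called after ">>>" by a JSON object that holds its "fn" and its "kwargs", one argument or row to a line. servo_tool: Moves the arm, as the interface text tells. Scaled input: -1 to 1 covers 500 mm each way for a shift and pi/2 rad each way for a turn. Its arguments: {"type":"object","properties":{"moves":{"type":"array"},"squeeze":{"type":"number"}},"required":["moves"]}

```bash
mkdir -p pics; ls; python3 - <<'E'
from station import get_obs,camera,pinch_z
import cv2,pickle
print(get_obs(),pinch_z)
d={}
for n in("top","side"):
    c=camera(n);d[n]=c
    cv2.imwrite(f"pics/{n}0.png",c["color"][:,:,::-1]); print(n,c["intrinsics"],c["rvec"],c["tvec"])
pickle.dump(d,open("c0.pkl","wb"))
E
```

```text
pics
{'time_s': 0.0, 'qpos': array([ 1.14938708e+00,  3.00475451e-01,  1.52161220e+00,  4.00284739e-06,
        1.32069414e+00, -6.65796584e-02]), 'joint_vel': array([ 0.00222404,  0.00182284,  0.00074017,  0.00136703,  0.00038705,
       -0.00030651]), 'tau': array([ 2.34013634e-03, -5.31807876e+01, -3.52752793e+01,  7.09980517e-02,
        2.41208839e-02, -1.26974728e-04]), 'ee_pos': array([0.19094858, 0.51545279, 0.17037081]), 'eef_rot': array([-3.14040641e+00, -8.29820576e-05,  2.78676202e+00]), 'force': array([ 0.91103449,  0.25157372, -0.2325648 ]), 'moment': array([ 0.02290372, -0.00071768, -0.00289091]), 'grip_width': 0.0941741470754071} 0.0188
top [[358.15621831   0.         255.13970968]
 [  0.         358.15621831 185.95781376]
 [  0.           0.           1.        ]] [ 2.14137218 -2.16431746  0.21566405] [-0.01333652  0.5461792   0.85710725]
side [[363.89933016   0.         252.91047833]
 [  0.         363.89933016 197.03627808]
 [  0.           0.           1.        ]] [ 2.41262501 -0.36292658  0.13777679] [-0.4925044   0.14123157  1.02017157]
```

View pics/top0.png

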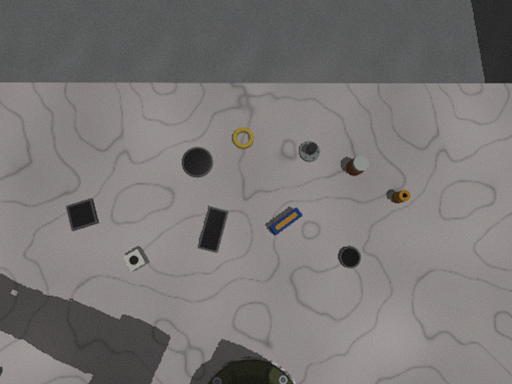

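View pics/side0.png

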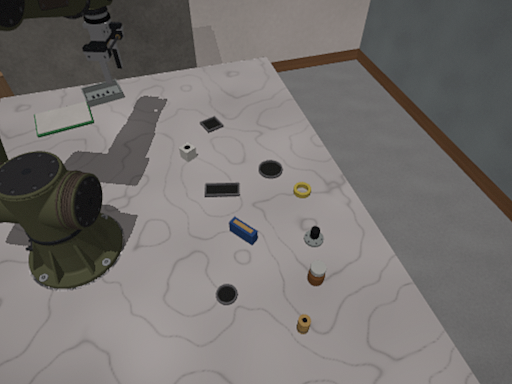

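```bash
python3 - <<'E'
import cv2,pickle,numpy as np
d=pickle.load(open("c0.pkl","rb"))
im=d["top"]["color"][:,:,::-1]
cv2.imwrite("pics/topA.png",cv2.resize(im[120:280,50:240],None,fx=4,fy=3.7,interpolation=2)[:600])
a=cv2.resize(im[120:280,50:240],(760,640//1),interpolation=2)
cv2.imwrite("pics/topA.png",cv2.resize(im[130:280,50:240],(760,600),interpolation=2))
cv2.imwrite("pics/topB.png",cv2.resize(im[120:270,230:420],(760,600),interpolation=2))
E
```

```text
(no output)
```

View pics/topA.png

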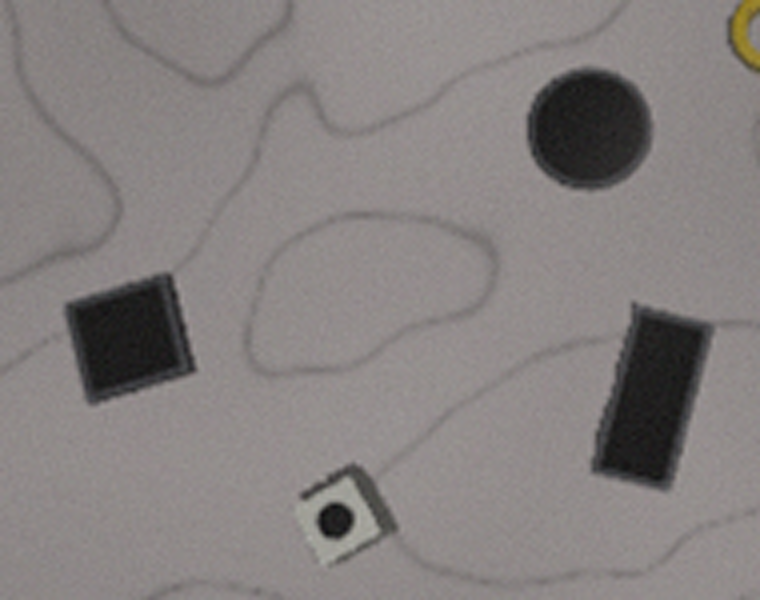

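View pics/topB.png

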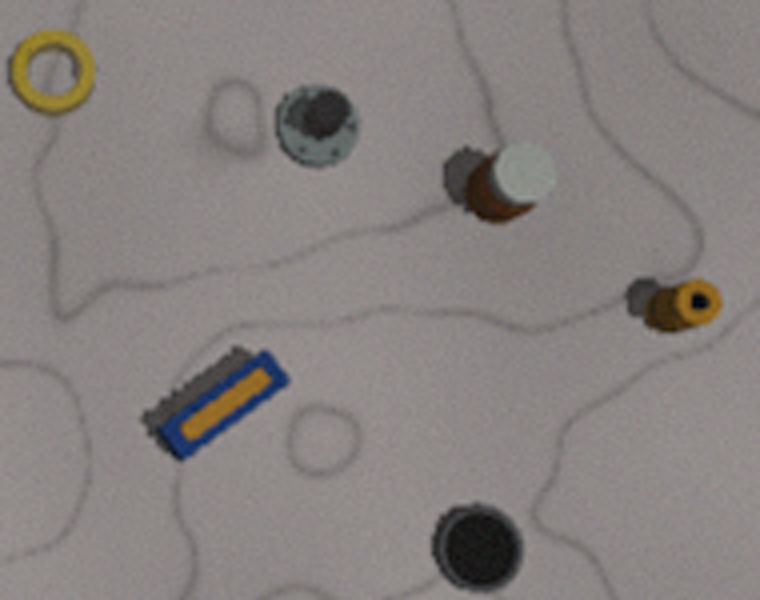

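```bash
cat > h.py <<'E'
import cv2,numpy as np
def ray(c,uv,z):
    R,_=cv2.Rodrigues(np.array(c["rvec"],float)); t=np.array(c["tvec"]).ravel()
    uv=np.atleast_2d(np.array(uv,float)); p=np.c_[uv,np.ones(len(uv))]@np.linalg.inv(c["intrinsics"]).T@R
    o=-R.T@t; s=(z-o[2])/p[:,2]; return o[:2]+s[:,None]*p[:,:2]
def proj(c,P): return cv2.projectPoints(np.atleast_2d(np.array(P,float)),np.array(c["rvec"]),np.array(c["tvec"]),np.array(c["intrinsics"]),None)[0][:,0]
def crop(c,mask,box):
    x0,x1,y0,y1=box; m=np.zeros(mask.shape,np.uint8); m[y0:y1,x0:x1]=mask[y0:y1,x0:x1]*255
    m=cv2.morphologyEx(m,cv2.MORPH_CLOSE,np.ones((3,3)))
    cs=cv2.findContours(m,0,1)[0]; return max(cs,key=cv2.contourArea)
def rect(c,k,z):
    w=ray(c,k[:,0],z); r=cv2.minAreaRect((w*1000).astype(np.float32)); 
    (a,b),(s,t),g=r
    if s<t: s,t,g=t,s,g+90
    return a,b,s,t,g
def circ(c,k,z):
    w=ray(c,k[:,0],z); r=cv2.fitEllipse((w*1000).astype(np.float32)); return r
E
python3 - <<'E'
from h import *
import pickle
d=pickle.load(open("c0.pkl","rb"))
np.set_printoptions(precision=4,suppress=True)
def go(n,B):
    c=d[n]; im=cv2.GaussianBlur(c["color"],(3,3),0).astype(int); r,g,b=im[...,0],im[...,1],im[...,2]
    v=im.max(2); dark=(v<100); white=(im.min(2)>150)&(abs(r-b)<30); blue=(b>r+40); yel=(r>b+60); blk=v<60
    print(n)
    for k,(m,z,f) in dict(fh=(dark,.01,circ),lh=(dark,.01,circ),ih=(dark,.01,rect),mh=(dark,.01,rect),man=(yel,.044,rect),manb=(yel|blue,.044,rect),ins=(white,.044,rect),bore=(blk,.044,circ),dot=(blk,.05,circ),knob=(blk,.04,circ),disc=((g>r+3)|(v<90),.01,circ)).items():
        if k in B:
            try: print(k,np.round(np.hstack([np.ravel(x) for x in f(c,crop(c,m,B[k]),z)]),1))
            except Exception as e: print(k,e)
go("top",dict(fh=(175,220,140,185),lh=(330,370,240,275),ih=(60,103,192,237),mh=(190,235,200,258),man=(260,305,200,240),manb=(260,305,200,240),ins=(115,155,240,275),bore=(127,142,253,267),dot=(398,412,188,202),knob=(300,320,138,158),disc=(295,325,138,165)))
go("side",dict(fh=(255,288,155,182),lh=(212,242,280,308),ih=(195,228,112,135),mh=(200,245,178,200),man=(225,260,212,248),manb=(225,260,212,248),ins=(175,200,140,165),bore=(182,192,144,152),dot=(298,310,314,322),knob=(305,325,222,242)))
c=d["top"]["color"];print(c[256:264:2,128:142:2].max(2));print(c[150:160,297:322:2].tolist()[5])
E
```

```text
top
fh [617.6 132.2  78.7  79.1 144.3]
lh [ 366.9 -257.8   52.7   57.6  166.3]
ih [482.9 420.7  69.6  67.4 107. ]
mh [441.4  90.4 108.4  53.1 164.7]
man [458.1 -94.4  61.3   9.6 124.9]
manb [458.  -94.2  82.9  24.5 125. ]
ins [367.7 276.5  35.3  33.6 118.3]
bore [368.6 277.   16.2  16.8 162.7]
dot [ 519.1 -396.4    5.8    9.     2.5]
knob [ 644.5 -163.8   24.8   31.6   42.6]
disc [ 644.9 -165.7   49.8   52.2   43.7]
side
fh [614.4 126.5  76.7  80.4 161.4]
lh [ 363.8 -263.2   51.3   54.2  178.4]
ih [480.  413.8  73.1  67.1 107.3]
mh [438.9  84.  109.1  55.  163. ]
man [456.6 -95.8  56.8   6.6 125.3]
manb [ 451.6 -107.3   92.9   41.4  124.4]
ins [382.7 264.9  83.5  46.4 136.6]
bore [366.1 275.2  10.2  11.7 129. ]
dot [ 517.1 -396.1    7.     7.7  122.8]
knob [ 640.6 -172.7   23.1   41.2  143.9]
[[162 146  52  33 103 163 169]
 [153  29  34  29  28 112 164]
 [142  27  37  36  34 103 162]
 [160  54  33  42  35 156 164]]
[[136, 131, 128], [127, 118, 119], [93, 99, 98], [101, 106, 104], [96, 107, 103], [98, 108, 106], [81, 83, 84], [99, 104, 103], [100, 108, 109], [101, 108, 103], [99, 109, 108], [127, 127, 124], [148, 140, 138]]
```

```bash
cat >> h.py <<'E'
from scipy.spatial.transform import Rotation as Ro
def plan(x,y,z,yaw):
    from station import get_obs
    o=get_obs(); R=Ro.from_euler("xyz",o["eef_rot"]); T=Ro.from_euler("xyz",[np.pi,0,yaw])
    s=R.inv().apply(np.array([x,y,z])-o["ee_pos"])/.5; w=(R.inv()*T).as_rotvec()/(np.pi/2)
    print("t",round(o["time_s"],2),"row",np.round(np.r_[w,s],3).tolist(),"dist rows",round(np.linalg.norm(s)*12,1),"turn rows",round(np.linalg.norm(w)*90/7.16,1),"force",np.round(o["force"],1),"grip",round(o["grip_width"],4))
E
python3 - <<'E'
from h import *
import pickle
d=pickle.load(open("c0.pkl","rb"))
np.set_printoptions(precision=4,suppress=True)
def cen(n):
    c=d[n];R,_=cv2.Rodrigues(c["rvec"]);print(n,"cam",-R.T@c["tvec"])
    im=cv2.GaussianBlur(c["color"],(3,3),0).astype(int);return c,im.max(2)
c,v=cen("top")
for k,b,f in(("fh",(175,220,140,185),circ),("lh",(330,370,240,275),circ),("ih",(60,103,192,237),rect),("mh",(190,235,200,258),rect)):print(k,np.hstack([np.ravel(x) for x in f(c,crop(c,v<100,b),.005)]))
k=crop(c,v<75,(300,322,138,160));print("knob",cv2.minAreaRect(k),circ(c,k,.04))
c,v=cen("side")
for k,b,f in(("fh",(255,288,155,182),circ),("lh",(212,242,280,308),circ),("ih",(195,228,112,135),rect),("mh",(200,245,178,200),rect)):print(k,np.hstack([np.ravel(x) for x in f(c,crop(c,v<100,b),.005)]))
k=crop(c,v<75,(305,325,222,242));m=cv2.moments(k);print("knob c z.033",ray(c,[m["m10"]/m["m00"],m["m01"]/m["m00"]],.033))
plan(.644,-.168,.15,1.571)
E
```

```text
top cam [0.3997 0.0146 0.9344]
fh [618.8201 132.829   79.1696  79.5718 144.3112]
lh [ 366.6953 -259.2729   53.0176   57.9117  166.3265]
ih [483.3219 422.9245  69.966   67.7841 106.9865]
mh [441.6413  90.8431 108.9777  53.3782 164.6957]
knob ((309.0, 148.5), (11.0, 14.0), 90.0) ((644.7188720703125, -161.45773315429688), (28.809669494628906, 38.074920654296875), 12.907607078552246)
side cam [ 0.3043 -0.6749  0.869 ]
fh [616.161  131.1875  77.1818  80.8756 161.446 ]
lh [ 364.0982 -260.7586   51.5579   54.5048  178.4435]
ih [481.019  420.1356  73.5503  67.467  107.3131]
mh [439.6406  88.4549 109.736   55.2963 162.9816]
knob c z.033 [[ 0.643  -0.1688]]
t 0.1 row [-0.001, 0.0, 0.774, -1.325, -0.967, 0.042] dist rows 19.7 turn rows 9.7 force [-0.1  0.1  0.7] grip 0.0941
```

>>> {"fn": "servo_tool", "kwargs": {
  "moves": [
    [[0,0,0.774,-0.99,-0.72,0.03,0],[0,0,0.774,-0.99,-0.72,0.03,0],[0,0,0.774,-0.99,-0.72,0.03,0],[0,0,0.774,-0.99,-0.72,0.03,0],[0,0,0.774,-0.99,-0.72,0.03,0],[0,0,0.774,-0.99,-0.72,0.03,0],[0,0,0.774,-0.99,-0.72,0.03,0],[0,0,0.774,-0.99,-0.72,0.03,0],[0,0,0.774,-0.99,-0.72,0.03,0],[0,0,0.774,-0.99,-0.72,0.03,0],[0,0,0.774,-0.99,-0.72,0.03,0],[0,0,0.774,-0.99,-0.72,0.03,0]]
  ],
  "squeeze": 35
}}

```text
time_s: 1.1
ee_pos: [0.4685, 0.0974, 0.1585]
eef_rot: [-3.141, 0.001, 1.57]
force: [0.5, 0.6, -0.3]
grip_width: 0.094
```

```bash
python3 -c "
from h import *
plan(.643,-.167,.15,1.571)"
```

```text
t 1.1 row [-0.0, 0.001, -0.001, -0.529, 0.349, 0.017] dist rows 7.6 turn rows 0.0 force [ 0.5  0.6 -0.3] grip 0.094
```

>>> {"fn": "servo_tool", "kwargs": {
  "moves": [
    [[0,0,0,-0.529,0.349,0.017,0],[0,0,0,-0.529,0.349,0.017,0],[0,0,0,-0.529,0.349,0.017,0],[0,0,0,-0.529,0.349,0.017,0],[0,0,0,-0.529,0.349,0.017,0],[0,0,0,-0.529,0.349,0.017,0],[0,0,0,-0.529,0.349,0.017,0],[0,0,0,-0.529,0.349,0.017,0],[0,0,0,-0.529,0.349,0.017,0],[0,0,0,-0.529,0.349,0.017,0]]
  ]
}}

```text
time_s: 1.93
ee_pos: [0.6426, -0.168, 0.1487]
eef_rot: [-3.139, 0.0, 1.569]
force: [-1.1, -0.5, 0.1]
grip_width: 0.0941
```

```bash
python3 -c "
from h import *
from station import camera
c=camera('wrist');cv2.imwrite('pics/w1.png',c['color'][:,:,::-1])
print(proj(c,[[.643,-.167,.048],[.643,-.167,.01]]))
plan(.643,-.167,.017,1.571)"
```

```text
[[255.59537455 176.40722481]
 [255.53575243 168.00122119]]
t 1.98 row [-0.001, 0.0, -0.001, -0.0, 0.002, 0.265] dist rows 3.2 turn rows 0.0 force [-0.3  0.8 -0.2] grip 0.0938
```

View pics/w1.png

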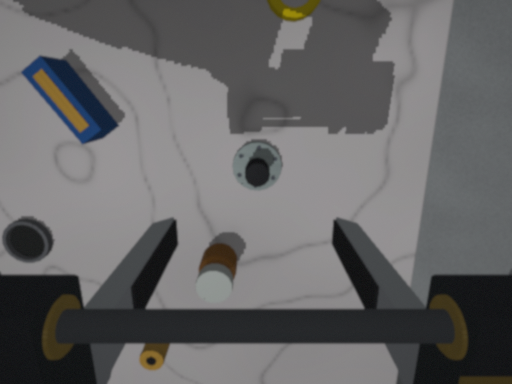

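>>> {"fn": "servo_tool", "kwargs": {
  "moves": [
    [[0,0,0,0.007,0.006,0.08,0],[0,0,0,0.007,0.006,0.15,0],[0,0,0,0.007,0.006,0.2,0],[0,0,0,0.007,0.006,0.24,0],[0,0,0,0.007,0.006,0.264,0],[0,0,0,0.007,0.006,0.264,0],[0,0,0,0.007,0.006,0.264,0.5],[0,0,0,0.007,0.006,0.264,1],[0,0,0,0.007,0.006,0.264,1],[0,0,0,0.007,0.006,0.264,1],[0,0,0,0.007,0.006,0.264,1],[0,0,0,0.007,0.006,0.264,1]]
  ]
}}

```text
time_s: 2.98
ee_pos: [0.6453, -0.1635, 0.0178]
eef_rot: [-3.14, 0.001, 1.57]
force: [0.1, 0.1, -0.7]
grip_width: 0.0576
```

>>> {"fn": "servo_tool", "kwargs": {
  "moves": [
    [[0,0,0,0,0,0,1],[0,0,0,0,0,0,1],[0,0,0,0,0,0,1],[0,0,0,0,0,0,1],[0,0,0,0,0,0,1],[0,0,0,0,0,0,1]]
  ]
}}

```text
time_s: 3.48
ee_pos: [0.6453, -0.1635, 0.0178]
eef_rot: [-3.14, 0.0, 1.57]
force: [0.3, 0.2, -0.0]
grip_width: 0.0173
```

```bash
python3 -c "
from h import *
from station import camera
for n in ('wrist','side'):
    c=camera(n);cv2.imwrite('pics/'+n+'2.png',c['color'][:,:,::-1] if n=='wrist' else cv2.resize(c['color'][180:280,250:380,::-1],None,fx=5,fy=5))
plan(.643,-.167,.017,1.571)"
```

```text
t 3.58 row [-0.001, 0.0, -0.001, -0.007, -0.005, 0.002] dist rows 0.1 turn rows 0.0 force [0.5 0.3 0.6] grip 0.0092
```

View pics/wrist2.png

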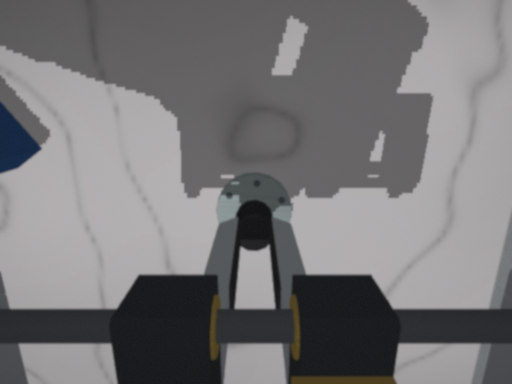

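View pics/side2.png

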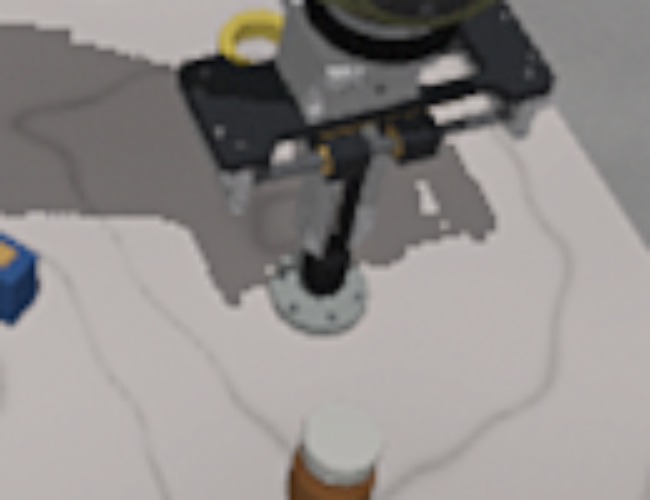

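```bash
python3 -c "
from h import *
from station import camera,get_obs
e=get_obs()['ee_pos']
for n in ('wrist','side','top'):
    c=camera(n);im=c['color'][:,:,::-1].copy()
    P=[e,e+[0,0,.019],[.645,-.164,.01],[.645,-.164,.048],[.645,-.174,.048]]
    p=proj(c,P);print(n,p.round(1).tolist())
    x,y=p[0].astype(int); im=cv2.resize(im[max(y-60,0):y+60,x-80:x+80],(800,600),interpolation=2)
    cv2.imwrite('pics/'+n+'3.png',im); print(x-80,max(y-60,0))
print(get_obs()['grip_width'])
"
```

```text
wrist [[255.2, 213.1], [255.3, 223.6], [254.8, 209.9], [254.8, 231.4], [254.8, 246.1]]
175 153
side [[313.8, 234.1], [314.7, 230.2], [313.4, 235.8], [315.2, 228.0], [316.6, 230.8]]
233 174
top [[308.6, 150.3], [310.0, 148.4], [308.3, 151.2], [311.0, 147.3], [314.8, 147.3]]
228 90
0.0005317564951483263
```

View pics/wrist3.png

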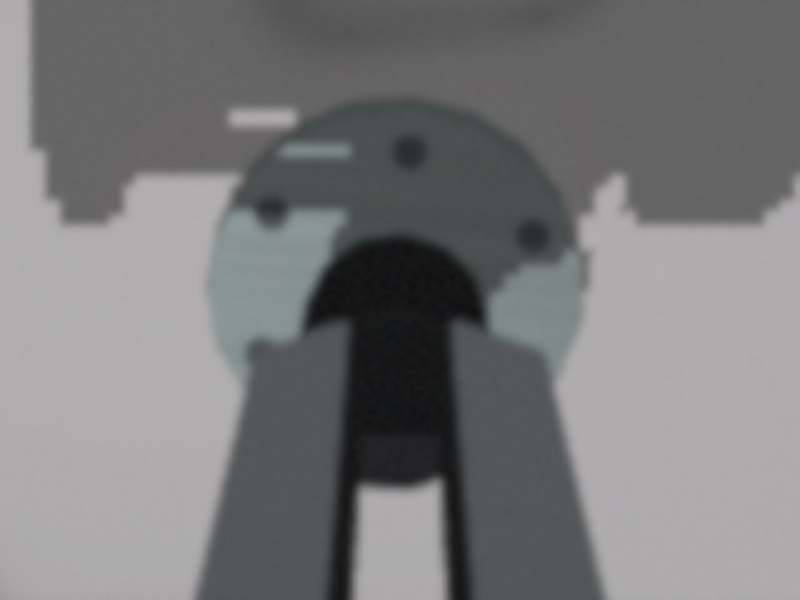

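View pics/side3.png

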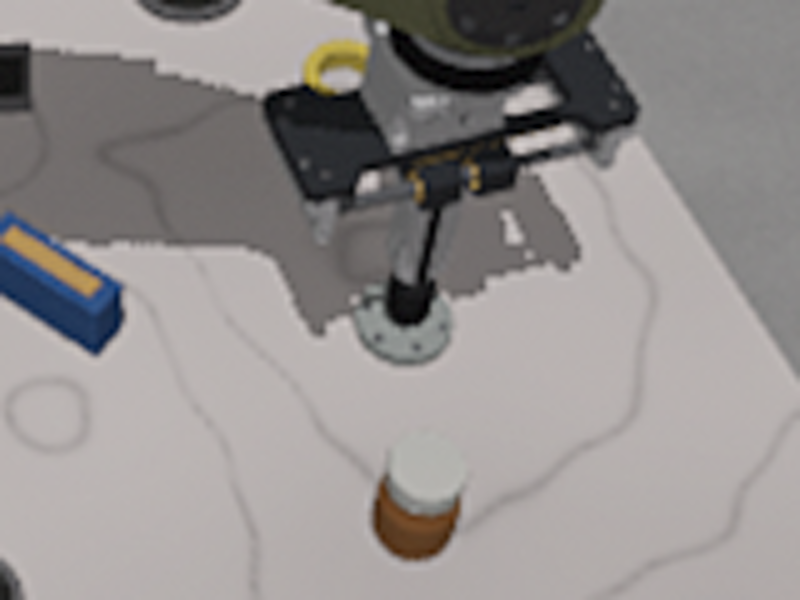

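View pics/top3.png

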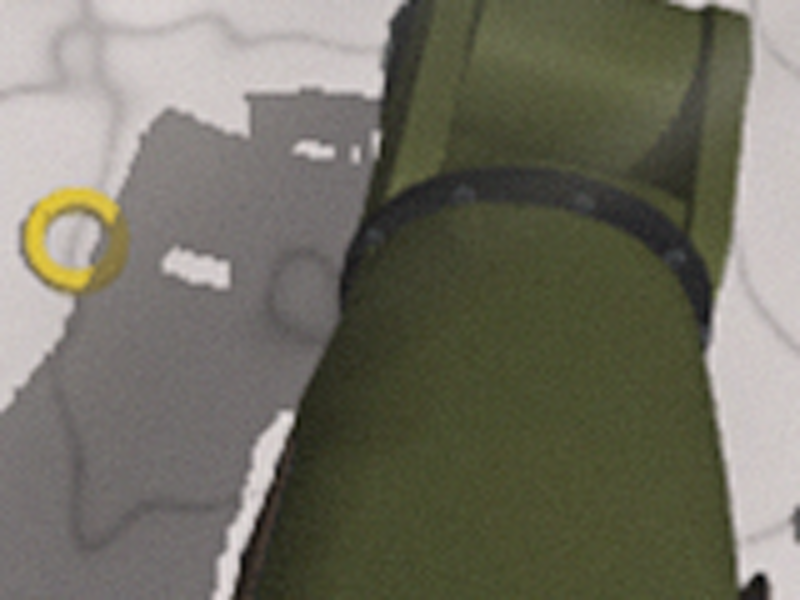

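```bash
python3 -c "
from h import *
from station import camera,get_obs
ims=[]
for n in ('wrist',):
    c=camera(n);im=c['color'][:,:,::-1].copy()
    a=cv2.imread('pics/wrist2.png')
    cv2.imwrite('pics/w4.png',np.hstack([cv2.resize(q[160:280,205:305],(400,480),interpolation=2) for q in (a,im)]))
c=camera('side');im=c['color'][:,:,::-1];cv2.imwrite('pics/s4.png',cv2.resize(im[200:260,275:355],(800,600),interpolation=2))
o=get_obs();print(o['grip_width'],o['force'],o['time_s'],o['ee_pos'])
"
```

```text
0.0001639046830882138 [ 0.08748552 -0.52024447 -0.16430813] 3.8333 [ 0.64533515 -0.16354508  0.01782694]
```

View pics/w4.png

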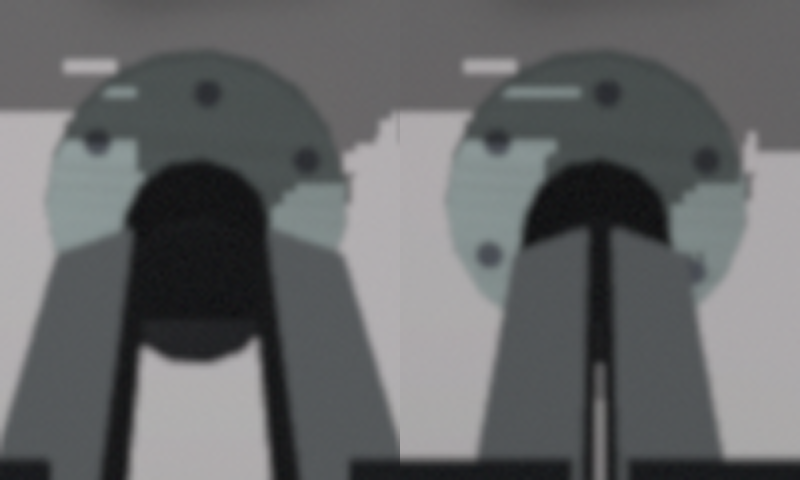

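View pics/s4.png

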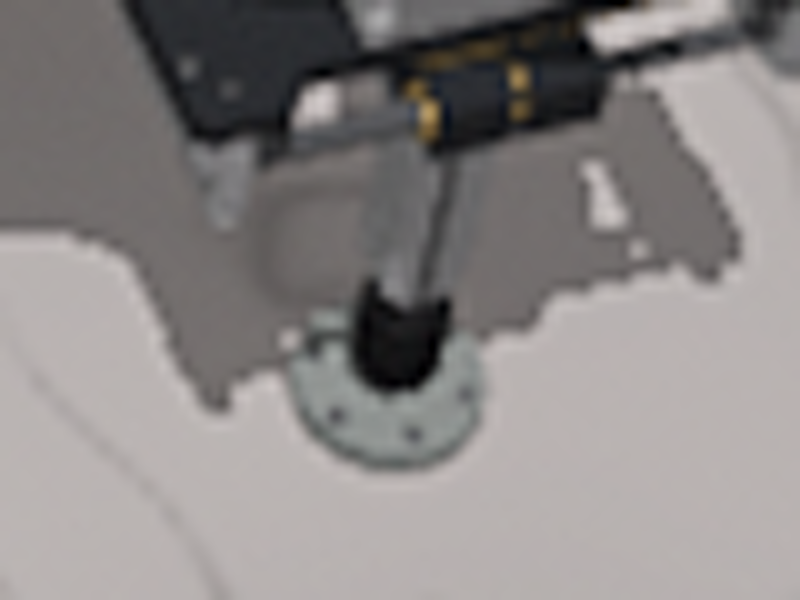

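>>> {"fn": "servo_tool", "kwargs": {
  "moves": [
    [[0,0,0,0,0,0,0.4],[0,0,0,0,0,0,0.4],[0,0,0,0,0,0,0.4],[0,0,0,0,0,0,0.4],[0,0,0,0,0,0,0.4],[0,0,0,0,0,0,0.4],[0,0,0,0,0,0,0.4],[0,0,0,0,0,0,0.4],[0,0,0,0,0,0,0.4]]
  ]
}}

```text
time_s: 4.58
ee_pos: [0.6453, -0.1635, 0.0178]
eef_rot: [-3.14, 0.001, 1.57]
force: [0.7, -0.4, 0.8]
grip_width: 0.0552
```

```bash
python3 -c "
from h import *
from station import camera,get_obs
c=camera('wrist');im=c['color'][:,:,::-1].copy()
d=camera('side')['color'][:,:,::-1]
cv2.imwrite('pics/w5.png',np.hstack([cv2.resize(im[160:280,205:305],(400,480),interpolation=2),cv2.resize(d[200:260,285:335],(400,480),interpolation=2)]))
o=get_obs();print(o['grip_width'],o['force'],o['time_s'],o['ee_pos'])
"
```

```text
0.05614820939118552 [ 0.0396501  -0.44158022 -0.37386521] 4.6833 [ 0.64536645 -0.16356197  0.01783338]
```

View pics/w5.png

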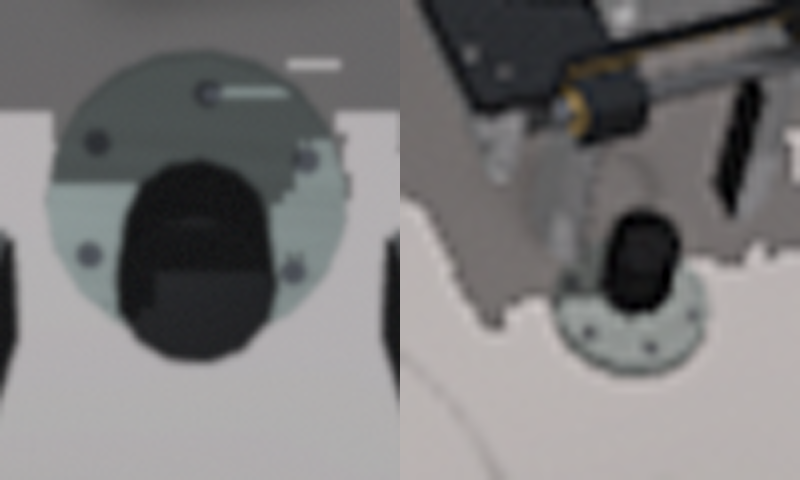

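>>> {"fn": "servo_tool", "kwargs": {
  "moves": [
    [[0,0,0,-0.01,0,0.006,0.4],[0,0,0,-0.01,0,0.006,0.4],[0,0,0,-0.01,0,0.006,0.6],[0,0,0,-0.01,0,0.006,0.8],[0,0,0,-0.01,0,0.006,1],[0,0,0,-0.01,0,0.006,1],[0,0,0,-0.01,0,0.006,1],[0,0,0,-0.01,0,0.006,1],[0,0,0,-0.01,0,0.006,1],[0,0,0,-0.01,0,0.006,1],[0,0,0,-0.01,0,0.006,1],[0,0,0,-0.01,0,0.006,1]]
  ],
  "squeeze": 30
}}

```text
time_s: 5.68
ee_pos: [0.6453, -0.1685, 0.0148]
eef_rot: [-3.14, 0.001, 1.57]
force: [0.3, 0.3, 0.2]
grip_width: 0.0005
```

```bash
cat > look.py <<'E'
import sys
from h import *
from station import camera,get_obs
tag=sys.argv[1]
c=camera('wrist');im=c['color'][:,:,::-1].copy()
s=camera('side');d=s['color'][:,:,::-1]
o=get_obs();u,v=proj(s,o['ee_pos'])[0].astype(int)
u=min(max(u,40),512-40);v=min(max(v,48),384-48)
cv2.imwrite('pics/%s.png'%tag,np.hstack([cv2.resize(im[150:300,190:315],(400,480),interpolation=2),cv2.resize(d[v-48:v+48,u-40:u+40],(400,480),interpolation=2)]))
print(o['grip_width'],o['force'],o['time_s'],o['ee_pos'])
E
python3 look.py w6
```

```text
0.0003046124778490206 [0.22291046 0.53063587 0.11367658] 5.7833 [ 0.6453401  -0.16855162  0.01479992]
```

View pics/w6.png

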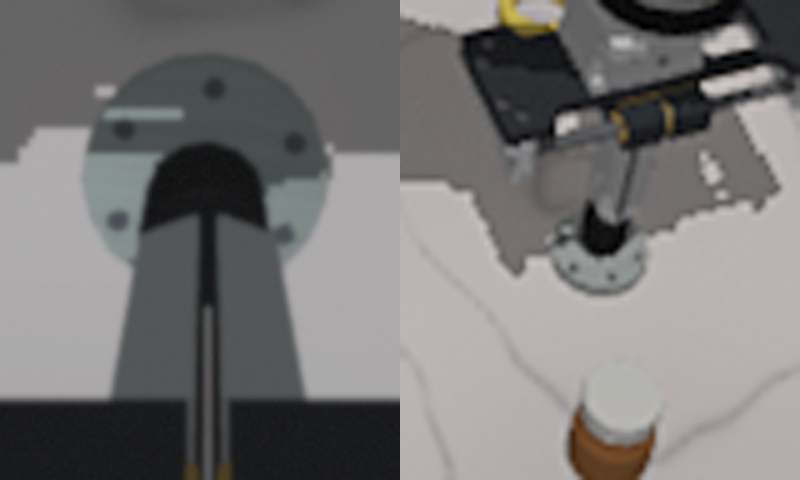

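```bash
python3 -c "
from h import *
from station import camera,get_obs
c=camera('wrist');o=get_obs();R=Ro.from_euler('xyz',o['eef_rot'])
f=c['intrinsics'][0][0];Rc=Ro.from_rotvec(np.ravel(c['rvec']));t=np.ravel(c['tvec'])
for k in(0,-.019,-.04,-.06,-.08):
  P=o['ee_pos']+R.apply([0,0,k]);p=Rc.apply(P)+t
  L=o['ee_pos']+R.apply([-.008,.0,k]);
  print(k,p,proj(c,P)[0],'width94px',f*.094/p[2], proj(c,o['ee_pos']+R.apply([.008,0,k]))[0], proj(c,o['ee_pos']+R.apply([-.008,0,k]))[0])
"
```

```text
0 [0.00052592 0.01946452 0.22738095] [255.24200917 213.08940303] width94px 132.61347848767227 [255.2477008  202.40422526] [255.23642699 223.5690974 ]
-0.019 [0.00054064 0.0247075  0.20911867] [255.32939125 223.53015232] width94px 144.19458032175865 [255.33651754 212.01327919] [255.32241386 234.80640843]
-0.04 [0.00055692 0.03050238 0.18893404] [255.44562492 237.41820069] width94px 159.59949982552416 [255.45489571 224.82057616] [255.43656828 249.72483486]
-0.06 [0.00057242 0.03602131 0.16971059] [255.58202874 253.71625596] width94px 177.67765040144178 [255.59416119 239.88766438] [255.57020787 267.18970609]
-0.08 [0.00058792 0.04154024 0.15048714] [255.75328141 274.17818755] width94px 200.37446141238854 [255.76953635 258.86144705] [255.73749648 289.05204655]
```

>>> {"fn": "servo_tool", "kwargs": {
  "moves": [
    [[0,0,0,0.008,0,-0.04,0.4],[0,0,0,0.008,0,-0.07,0.2],[0,0,0,0.008,0,-0.07,0],[0,0,0,0.008,0,-0.07,0],[0,0,0,0.008,0,-0.07,0],[0,0,0,0.008,0,-0.07,0],[0,0,0,0.008,0,-0.07,0],[0,0,0,0.008,0,-0.07,0],[0,0,0,0.008,0,-0.07,0],[0,0,0,0.008,0,-0.07,0],[0,0,0,0.008,0,-0.07,0],[0,0,0,0.008,0,-0.07,0]]
  ]
}}

```text
time_s: 6.83
ee_pos: [0.6454, -0.1645, 0.0498]
eef_rot: [-3.14, 0.001, 1.57]
force: [0.7, -0.2, 0.5]
grip_width: 0.0773
```

```bash
python3 -c "
from h import *
from station import camera,get_obs
import pickle
c=camera('wrist');s=camera('side');pickle.dump((c,s,get_obs()),open('c7.pkl','wb'))
cv2.imwrite('pics/w7.png',cv2.resize(c['color'][180:320,150:362,::-1],(800,528),interpolation=2))
e=get_obs()['ee_pos'];print(e,get_obs()['grip_width'])
p=proj(s,[e,e+[.047,0,0],e-[.047,0,0],e+[0,0,.035]]);print(p)
u,v=270,180
cv2.imwrite('pics/s7.png',cv2.resize(s['color'][v:v+75,u:u+100,::-1],(800,600),interpolation=2))
"
```

```text
[ 0.6453785  -0.16452559  0.04979684] 0.08469652866555527
[[315.46268952 227.72626388]
 [331.00861815 223.69556753]
 [299.63256331 231.83064602]
 [317.20127491 220.11221503]]
```

View pics/w7.png

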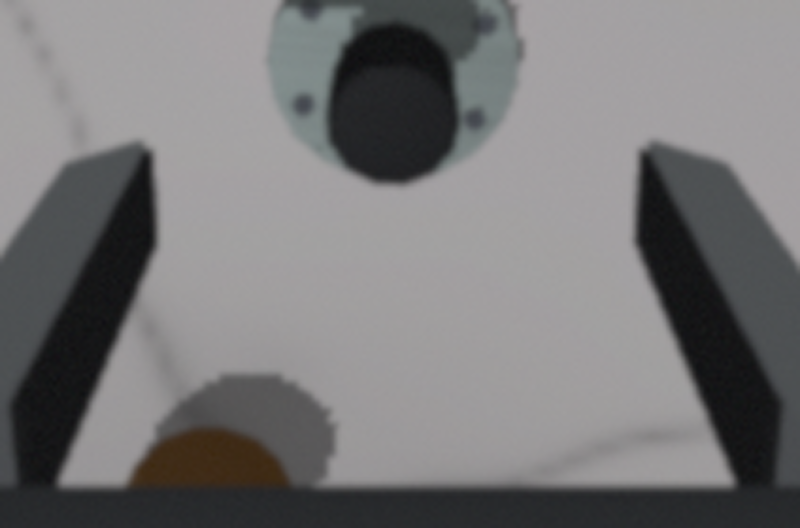

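View pics/s7.png

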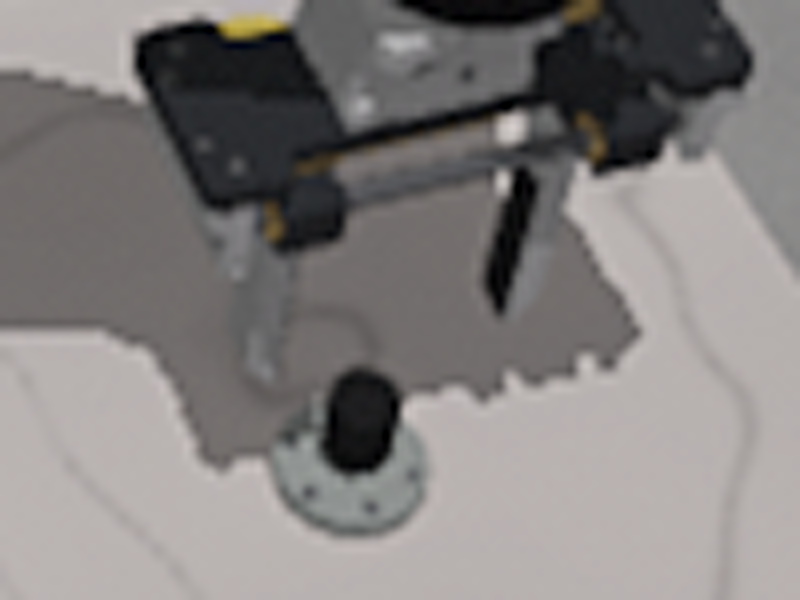

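>>> {"fn": "servo_tool", "kwargs": {
  "moves": [
    [[0,0,0,0,0,0.05,0],[0,0,0,0,0,0.09,0],[0,0,0,0,0,0.11,0],[0,0,0,0,0,0.12,0],[0,0,0,0,0,0.13,0],[0,0,0,0,0,0.13,0.5],[0,0,0,0,0,0.13,0.7],[0,0,0,0,0,0.13,0.8],[0,0,0,0,0,0.13,0.9],[0,0,0,0,0,0.13,1],[0,0,0,0,0,0.13,1],[0,0,0,0,0,0.13,1]]
  ]
}}

```text
time_s: 7.93
ee_pos: [0.6454, -0.1646, -0.015]
eef_rot: [-3.141, 0.001, 1.57]
force: [0.3, 0.4, -0.3]
grip_width: 0.0509
```

>>> {"fn": "servo_tool", "kwargs": {
  "moves": [
    [[0,0,0,0,0,0,1],[0,0,0,0,0,0,1],[0,0,0,0,0,0,1],[0,0,0,0,0,0,1],[0,0,0,0,0,0,1],[0,0,0,0,0,0,1]]
  ]
}}

```text
time_s: 8.43
ee_pos: [0.6453, -0.1646, -0.015]
eef_rot: [-3.141, 0.001, 1.57]
force: [-0.7, 0.1, 0.5]
grip_width: 0.0258
```

```bash
python3 look.py w8
```

```text
0.025788656920771605 [-0.08968909  0.05806232  0.45515824] 8.5333 [ 0.64533087 -0.16457175 -0.01499046]
```

View pics/w8.png

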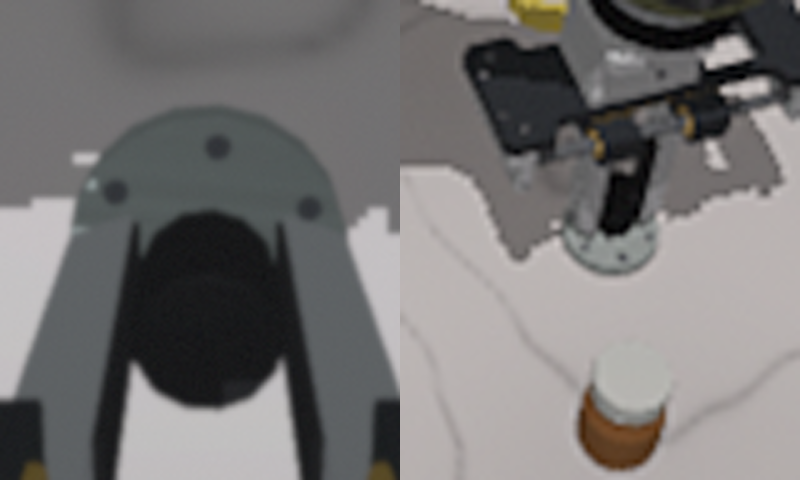

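>>> {"fn": "servo_tool", "kwargs": {
  "moves": [
    [[0,0,0,0,0,-0.04,1],[0,0,0,0,0,-0.1,1],[0,0,0,0,0,-0.16,1],[0,0,0,0.05,-0.005,-0.16,1],[0,0,0,0.12,-0.01,-0.16,1],[0,0,0,0.2,-0.02,-0.16,1],[0,0,0,0.28,-0.03,-0.16,1],[0,0,0,0.36,-0.035,-0.16,1],[0,0,0,0.44,-0.04,-0.16,1],[0,0,0,0.52,-0.05,-0.16,1],[0,0,0,0.57,-0.055,-0.16,1],[0,0,0,0.594,-0.056,-0.16,1]]
  ]
}}

```text
time_s: 9.53
ee_pos: [0.6168, 0.1359, 0.0646]
eef_rot: [-3.14, 0.0, 1.573]
force: [0.6, 0.6, -2.8]
grip_width: 0.0254
```

```bash
python3 -c "
from h import *
from station import camera
c=camera('wrist');cv2.imwrite('pics/w9.png',c['color'][:,:,::-1])
t=np.linspace(0,2*np.pi,9)[:-1]
print(proj(c,[[.6175,.132,.01]]))
plan(.6175,.132,-.011,1.571)"
```

```text
[[255.90274621 194.98444383]]
t 9.58 row [-0.001, 0.0, 0.001, -0.009, 0.001, 0.151] dist rows 1.8 turn rows 0.0 force [-0.9  1.3 -2.1] grip 0.0255
```

View pics/w9.png

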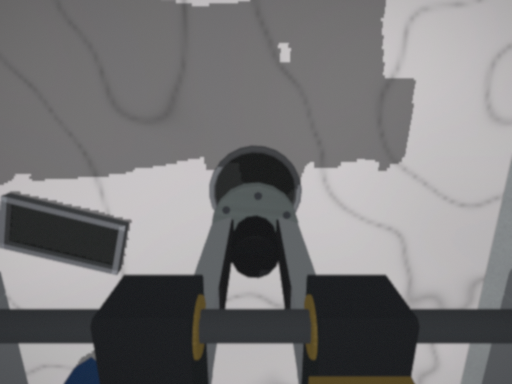

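>>> {"fn": "servo_tool", "kwargs": {
  "moves": [
    [[0,0,0,-0.005,0.001,0.03,1],[0,0,0,-0.005,0.001,0.07,1],[0,0,0,-0.005,0.001,0.1,1],[0,0,0,-0.005,0.001,0.125,1],[0,0,0,-0.005,0.001,0.14,1],[0,0,0,-0.005,0.001,0.148,1],[0,0,0,-0.005,0.001,0.152,1],[0,0,0,-0.005,0.001,0.152,1],[0,0,0,-0.005,0.001,0.152,1]]
  ]
}}

```text
time_s: 10.33
ee_pos: [0.6179, 0.1338, -0.0107]
eef_rot: [-3.141, -0.0, 1.573]
force: [0.4, -0.4, -1.8]
grip_width: 0.0255
```

```bash
python3 look.py w10
```

```text
0.02555152825904587 [-0.88458004  0.38829406 -2.87948582] 10.4333 [ 0.61787424  0.13383491 -0.01062681]
```

View pics/w10.png

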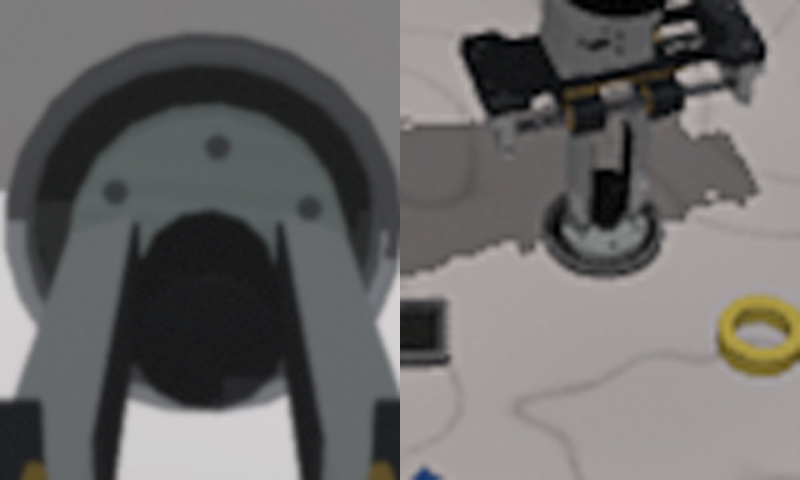

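>>> {"fn": "servo_tool", "kwargs": {
  "moves": [
    [[0,0,0,0,0,0.003,1],[0,0,0,0,0,0.003,1],[0,0,0,0,0,0.003,0.4],[0,0,0,0,0,0.003,0.4],[0,0,0,0,0,0.003,0.4],[0,0,0,0,0,0.003,0.4],[0,0,0,0,0,0.003,0.4],[0,0,0,0,0,-0.04,0.4],[0,0,0,0,0,-0.1,0],[0,0,0,0,0,-0.17,0],[0,0,0,0,0,-0.22,0],[0,0,0,0,0,-0.22,0]]
  ]
}}

```text
time_s: 11.43
ee_pos: [0.6203, 0.1342, 0.1055]
eef_rot: [3.133, -0.001, 1.573]
force: [0.4, 0.5, 0.8]
grip_width: 0.0798
```

```bash
python3 look.py w11; python3 -c "
from h import *
plan(.518,-.396,.10,1.571)"
```

```text
0.08763591321394604 [-0.2963314  -0.08900612 -0.86534565] 11.5333 [0.6181766  0.13387509 0.09997675]
t 11.53 row [0.001, -0.0, 0.001, -1.059, -0.203, -0.001] dist rows 12.9 turn rows 0.0 force [-0.3 -0.1 -0.9] grip 0.0876
```

View pics/w11.png

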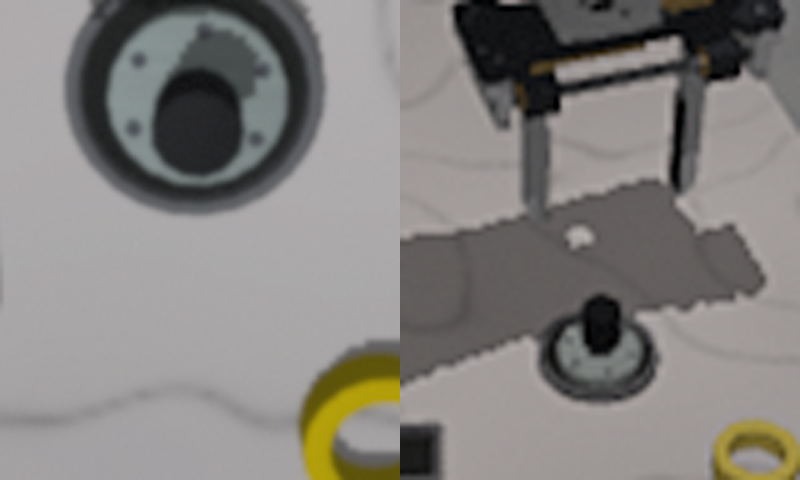

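>>> {"fn": "servo_tool", "kwargs": {
  "moves": [
    [[0,0,0,-0.98,-0.19,0,0],[0,0,0,-0.98,-0.19,0,0],[0,0,0,-0.98,-0.19,0,0],[0,0,0,-0.98,-0.19,0,0],[0,0,0,-0.98,-0.19,0,0],[0,0,0,-0.98,-0.19,0,0],[0,0,0,-0.98,-0.19,0,0],[0,0,0,-0.98,-0.19,0,0],[0,0,0,-0.98,-0.19,0,0],[0,0,0,-0.98,-0.19,0,0],[0,0,0,-0.98,-0.19,0,0],[0,0,0,-0.98,-0.19,0,0]]
  ]
}}

```text
time_s: 12.53
ee_pos: [0.5229, -0.358, 0.0979]
eef_rot: [-3.141, -0.002, 1.573]
force: [0.2, -0.2, 0.1]
grip_width: 0.094
```

```bash
python3 -c "
from h import *
from station import camera
c=camera('wrist');cv2.imwrite('pics/w12.png',c['color'][:,:,::-1])
print(proj(c,[[.518,-.396,.05]]))
plan(.518,-.396,.0,1.571)"
```

```text
[[249.4734525  234.12945251]]
t 12.58 row [-0.001, -0.0, -0.001, -0.064, -0.006, 0.195] dist rows 2.5 turn rows 0.0 force [-1.6 -5.7 -1. ] grip 0.0942
```

View pics/w12.png

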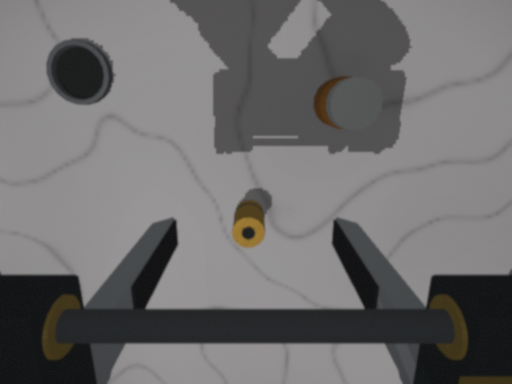

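>>> {"fn": "servo_tool", "kwargs": {
  "moves": [
    [[0,0,0,-0.062,-0.007,0.0,0],[0,0,0,-0.062,-0.007,0.07,0],[0,0,0,-0.062,-0.007,0.13,0],[0,0,0,-0.062,-0.007,0.18,0],[0,0,0,-0.062,-0.007,0.21,0],[0,0,0,-0.062,-0.007,0.221,0],[0,0,0,-0.062,-0.007,0.221,0.4],[0,0,0,-0.062,-0.007,0.221,0.6],[0,0,0,-0.062,-0.007,0.221,0.8],[0,0,0,-0.062,-0.007,0.221,0.9],[0,0,0,-0.062,-0.007,0.221,1],[0,0,0,-0.062,-0.007,0.221,1]]
  ]
}}

```text
time_s: 13.58
ee_pos: [0.5175, -0.3954, -0.0121]
eef_rot: [-3.141, 0.0, 1.569]
force: [0.1, -0.1, -0.3]
grip_width: 0.0577
```

>>> {"fn": "servo_tool", "kwargs": {
  "moves": [
    [[0,0,0,0,0,0,1],[0,0,0,0,0,0,1],[0,0,0,0,0,0,1],[0,0,0,0,0,0,1],[0,0,0,0,0,0,1],[0,0,0,0,0,0,1]]
  ]
}}

```text
time_s: 14.08
ee_pos: [0.5175, -0.3954, -0.0121]
eef_rot: [-3.141, 0.0, 1.569]
force: [0.8, -1.0, 0.6]
grip_width: 0.0295
```

```bash
python3 look.py w13; python3 -c "
from h import *
plan(.366,-.259,.07,1.571)"
```

```text
0.029591805950035823 [-0.46522243  0.45860024  0.76140225] 14.1833 [ 0.51747032 -0.39538108 -0.01209582]
t 14.18 row [-0.0, 0.0, -0.001, 0.272, -0.304, -0.164] dist rows 5.3 turn rows 0.0 force [-0.5  0.5  0.8] grip 0.0296
```

View pics/w13.png

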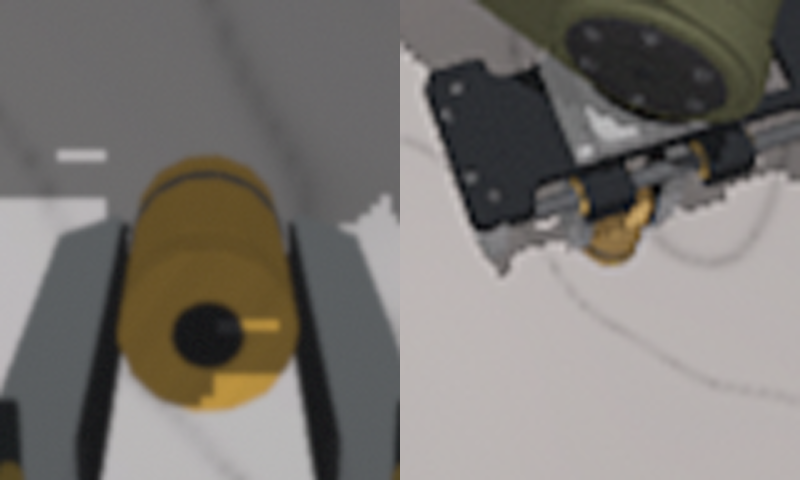

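>>> {"fn": "servo_tool", "kwargs": {
  "moves": [
    [[0,0,0,0,0,-0.04,1],[0,0,0,0,0,-0.1,1],[0,0,0,0,0,-0.16,1],[0,0,0,0.04,-0.04,-0.164,1],[0,0,0,0.08,-0.09,-0.164,1],[0,0,0,0.13,-0.14,-0.164,1],[0,0,0,0.18,-0.2,-0.164,1],[0,0,0,0.23,-0.25,-0.164,1],[0,0,0,0.26,-0.29,-0.164,1],[0,0,0,0.272,-0.304,-0.164,1],[0,0,0,0.272,-0.304,-0.164,1],[0,0,0,0.272,-0.304,-0.164,1]]
  ]
}}

```text
time_s: 15.18
ee_pos: [0.3666, -0.2598, 0.0704]
eef_rot: [3.141, 0.001, 1.569]
force: [0.7, -0.2, -1.6]
grip_width: 0.0295
```

```bash
python3 -c "
from h import *
from station import camera
c=camera('wrist');cv2.imwrite('pics/w14.png',c['color'][:,:,::-1])
print(proj(c,[[.366,-.259,.01],[.366,-.259+.028,.01],[.366,-.259,.05]]))
plan(.366,-.259,-.009,1.571)"
```

```text
[[254.29799074 187.89311386]
 [254.21905756 156.84745286]
 [254.35302635 202.66130522]]
t 15.23 row [0.0, 0.001, -0.002, 0.002, -0.002, 0.158] dist rows 1.9 turn rows 0.0 force [ 0.1  0.1 -2.3] grip 0.0297
```

View pics/w14.png

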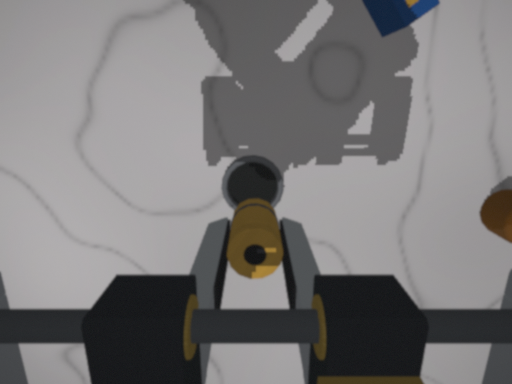

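>>> {"fn": "servo_tool", "kwargs": {
  "moves": [
    [[0,0,0,0.004,-0.004,0.03,1],[0,0,0,0.004,-0.004,0.07,1],[0,0,0,0.004,-0.004,0.1,1],[0,0,0,0.004,-0.004,0.125,1],[0,0,0,0.004,-0.004,0.14,1],[0,0,0,0.004,-0.004,0.152,1],[0,0,0,0.004,-0.004,0.158,1],[0,0,0,0.004,-0.004,0.158,1],[0,0,0,0.004,-0.004,0.159,1]]
  ]
}}

```text
time_s: 15.98
ee_pos: [0.3653, -0.2584, -0.009]
eef_rot: [3.14, 0.002, 1.569]
force: [0.9, 0.1, -1.2]
grip_width: 0.0295
```

```bash
python3 look.py w15
```

```text
0.029552374321249113 [-0.73329156  0.76281357 -1.22836419] 16.0833 [ 0.36514708 -0.25830828 -0.00903866]
```

View pics/w15.png

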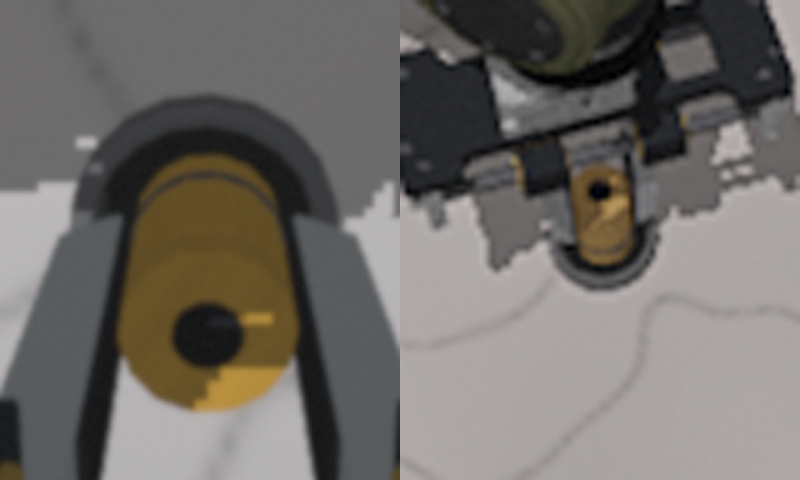

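Inside the rim with a gap all round. Release and rise.

>>> {"fn": "servo_tool", "kwargs": {
  "moves": [
    [[0,0,0,0,0,0.001,1],[0,0,0,0,0,0.001,0.5],[0,0,0,0,0,0.001,0.5],[0,0,0,0,0,0.001,0.5],[0,0,0,0,0,0.001,0.5],[0,0,0,0,0,0.001,0.5],[0,0,0,0,0,-0.04,0.4],[0,0,0,0,0,-0.1,0.2],[0,0,0,0,0,-0.17,0],[0,0,0,0,0,-0.22,0],[0,0,0,0,0,-0.22,0],[0,0,0,0,0,-0.22,0]]
  ]
}}

```text
time_s: 17.08
ee_pos: [0.3655, -0.2585, 0.1018]
eef_rot: [3.138, 0.003, 1.569]
force: [-0.4, 0.3, -0.5]
grip_width: 0.0837
```

```bash
python3 look.py w16; python3 -c "
from h import *
for y in (2.06,1.571,.49,): plan(.3675,.276,.10,y)"
```

```text
0.09110269795981836 [ 0.18705761 -0.88999257  0.48222404] 17.1833 [ 0.36459421 -0.25777411  0.10001025]
t 17.18 row [-0.0, 0.0, -0.313, 1.068, 0.003, -0.001] dist rows 12.8 turn rows 3.9 force [ 0.2 -0.9  0.5] grip 0.0911
t 17.18 row [0.0, 0.0, -0.002, 1.068, 0.003, -0.001] dist rows 12.8 turn rows 0.0 force [ 0.2 -0.9  0.5] grip 0.0911
t 17.18 row [0.0, 0.0, 0.687, 1.068, 0.003, -0.001] dist rows 12.8 turn rows 8.6 force [ 0.2 -0.9  0.5] grip 0.0911
```

View pics/w16.png

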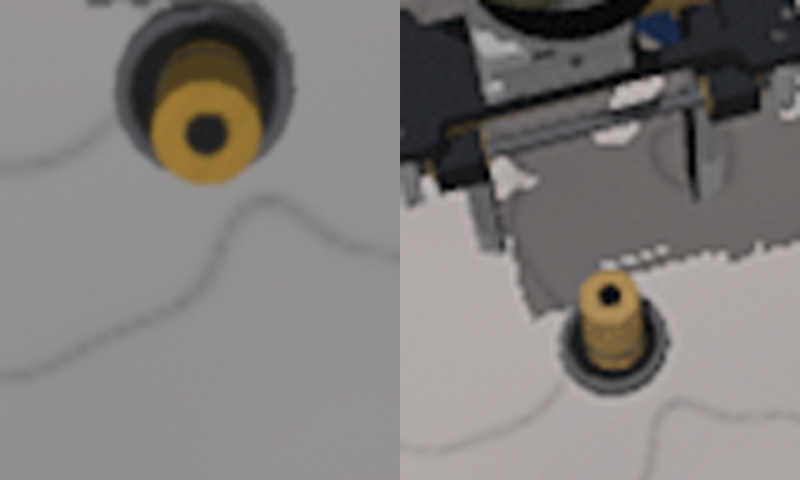

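>>> {"fn": "servo_tool", "kwargs": {
  "moves": [
    [[0,0,-0.315,0.98,0.003,0,0],[0,0,-0.315,0.98,0.003,0,0],[0,0,-0.315,0.98,0.003,0,0],[0,0,-0.315,0.98,0.003,0,0],[0,0,-0.315,0.98,0.003,0,0],[0,0,-0.315,0.98,0.003,0,0],[0,0,-0.315,0.98,0.003,0,0],[0,0,-0.315,0.98,0.003,0,0],[0,0,-0.315,0.98,0.003,0,0],[0,0,-0.315,0.98,0.003,0,0],[0,0,-0.315,0.98,0.003,0,0],[0,0,-0.315,0.98,0.003,0,0]]
  ]
}}

```text
time_s: 18.18
ee_pos: [0.366, 0.2348, 0.0984]
eef_rot: [-3.139, 0.001, 2.064]
force: [0.7, -0.8, 0.3]
grip_width: 0.0939
```

```bash
python3 -c "
from h import *
plan(.3675,.276,.1,2.065)"
```

```text
t 18.18 row [-0.001, 0.0, -0.0, 0.071, 0.042, -0.003] dist rows 1.0 turn rows 0.0 force [ 0.7 -0.8  0.3] grip 0.0939
```

>>> {"fn": "servo_tool", "kwargs": {
  "moves": [
    [[0,0,0,0.071,0.042,0,0],[0,0,0,0.071,0.042,0,0],[0,0,0,0.071,0.042,0,0]]
  ]
}}

```text
time_s: 18.43
ee_pos: [0.3666, 0.277, 0.0966]
eef_rot: [-3.136, 0.001, 2.068]
force: [0.5, -0.3, 0.5]
grip_width: 0.094
```

```bash
python3 -c "
from h import *
from station import camera
c=camera('wrist');cv2.imwrite('pics/w17.png',c['color'][:,:,::-1])
print(proj(c,[[.3675,.276,.044]]))
im=c['color'].astype(int);k=crop(c,im.min(2)>185,(190,330,120,300));print(rect(c,k,.044),cv2.contourArea(k))
k=crop(c,im.max(2)<60,(220,290,150,260));print(circ(c,k,.044))
plan(.3675,.276,-.014,2.065)"
```

```text
[[255.14055316 192.92177083]]
(371.3153991699219, 262.0777282714844, 30.877182006835938, 5.5145111083984375, 33.214576721191406) 96.0
((366.6601867675781, 278.23681640625), (20.07084846496582, 20.10155487060547), 116.76988983154297)
t 18.48 row [-0.003, 0.001, 0.001, -0.0, 0.003, 0.222] dist rows 2.7 turn rows 0.0 force [ 0.2 -1.4  0.3] grip 0.0941
```

View pics/w17.png

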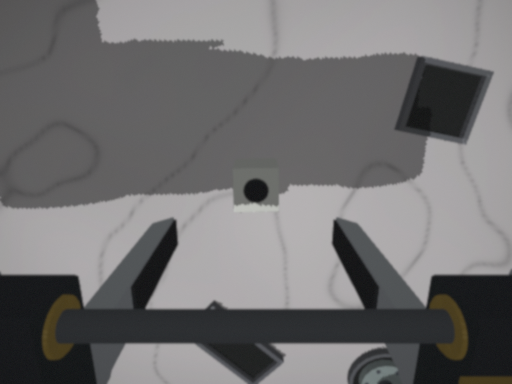

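>>> {"fn": "servo_tool", "kwargs": {
  "moves": [
    [[0,0,0,0.003,0.003,0.07,0],[0,0,0,0.003,0.003,0.13,0],[0,0,0,0.003,0.003,0.18,0],[0,0,0,0.003,0.003,0.21,0],[0,0,0,0.003,0.003,0.22,0],[0,0,0,0.003,0.003,0.22,0.4],[0,0,0,0.003,0.003,0.22,0.6],[0,0,0,0.003,0.003,0.22,0.8],[0,0,0,0.003,0.003,0.22,0.9],[0,0,0,0.003,0.003,0.22,1],[0,0,0,0.003,0.003,0.22,1],[0,0,0,0.003,0.003,0.22,1]]
  ]
}}

```text
time_s: 19.48
ee_pos: [0.3671, 0.2776, -0.0128]
eef_rot: [-3.137, 0.001, 2.066]
force: [-0.0, -0.2, -0.6]
grip_width: 0.0507
```

>>> {"fn": "servo_tool", "kwargs": {
  "moves": [
    [[0,0,0,0,0,0,1],[0,0,0,0,0,0,1],[0,0,0,0,0,0,1],[0,0,0,0,0,0,1]]
  ]
}}

```text
time_s: 19.82
ee_pos: [0.3671, 0.2777, -0.0127]
eef_rot: [-3.137, 0.001, 2.066]
force: [-0.9, 0.5, 4.0]
grip_width: 0.0396
```

```bash
python3 look.py w18; python3 -c "
from h import *
plan(.482,.4215,.07,1.870)"
```

```text
0.0399265376008836 [-1.62477302e+00  3.75799140e-03  5.47720089e+00] 19.9167 [ 0.36711226  0.27764663 -0.01273991]
t 19.92 row [-0.003, 0.001, 0.125, 0.144, 0.338, -0.167] dist rows 4.8 turn rows 1.6 force [-1.6  0.   5.5] grip 0.0399
```

View pics/w18.png

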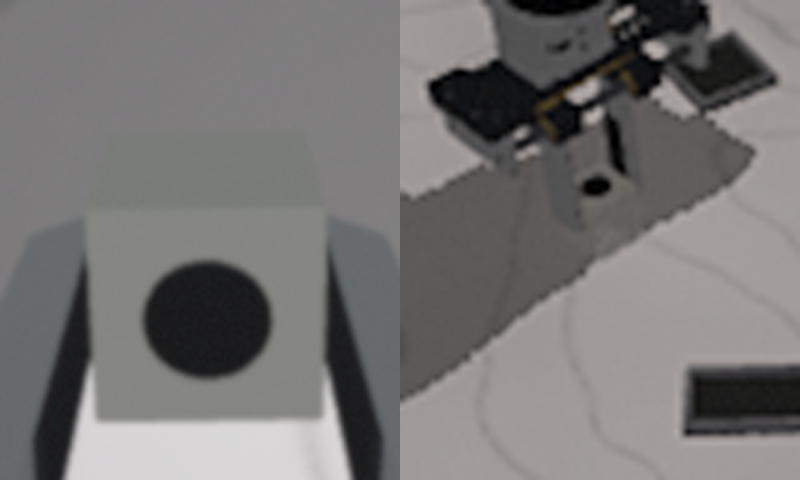

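>>> {"fn": "servo_tool", "kwargs": {
  "moves": [
    [[-0.003,0,0,0,0,-0.04,1],[-0.003,0,0,0,0,-0.1,1],[-0.003,0,0,0,0,-0.16,1],[-0.003,0,0.03,0.02,0.05,-0.167,1],[-0.003,0,0.06,0.05,0.11,-0.167,1],[-0.003,0,0.09,0.08,0.18,-0.167,1],[-0.003,0,0.11,0.1,0.24,-0.167,1],[-0.003,0,0.125,0.13,0.3,-0.167,1],[-0.003,0,0.125,0.144,0.338,-0.167,1],[-0.003,0,0.125,0.144,0.338,-0.167,1],[-0.003,0,0.125,0.144,0.338,-0.167,1]]
  ]
}}

```text
time_s: 20.83
ee_pos: [0.4816, 0.4215, 0.0687]
eef_rot: [-3.141, 0.002, 1.87]
force: [-0.7, -0.1, -2.4]
grip_width: 0.0397
```

```bash
python3 -c "
from h import *
from station import camera
c=camera('wrist');cv2.imwrite('pics/w19.png',c['color'][:,:,::-1])
R=np.array([[np.cos(.299),-np.sin(.299)],[np.sin(.299),np.cos(.299)]])
k=np.array([[33,33],[-33,33],[-33,-33],[33,-33]])/1000@R.T+[.482,.4215]
print(proj(c,np.c_[k,np.full(4,.01)]))
plan(.482,.4215,-.0095,1.870)"
```

```text
[[293.7759328  152.63632634]
 [216.69314426 152.59691002]
 [219.02892944 224.07180876]
 [291.28571102 224.11417   ]]
t 20.88 row [-0.001, 0.001, 0.0, 0.001, 0.002, 0.157] dist rows 1.9 turn rows 0.0 force [ 0.4 -1.1 -2.8] grip 0.0397
```

View pics/w19.png

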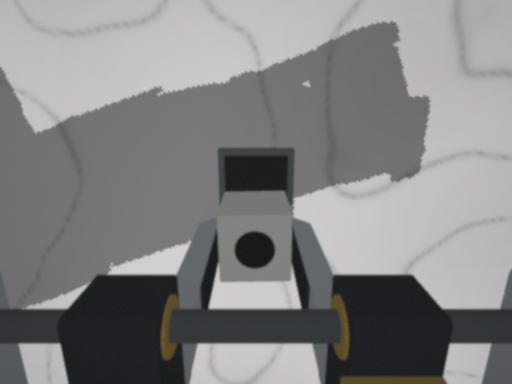

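>>> {"fn": "servo_tool", "kwargs": {
  "moves": [
    [[0,0,0,0.006,0.003,0.03,1],[0,0,0,0.006,0.003,0.07,1],[0,0,0,0.006,0.003,0.1,1],[0,0,0,0.006,0.003,0.125,1],[0,0,0,0.006,0.003,0.14,1],[0,0,0,0.006,0.003,0.152,1],[0,0,0,0.006,0.003,0.156,1],[0,0,0,0.006,0.003,0.156,1],[0,0,0,0.006,0.003,0.156,1]]
  ]
}}

```text
time_s: 21.63
ee_pos: [0.4821, 0.4244, -0.0083]
eef_rot: [3.142, 0.001, 1.87]
force: [0.1, 0.5, -0.5]
grip_width: 0.0396
```

```bash
python3 look.py w20
```

```text
0.03963637537213702 [-0.12760111  0.47998987 -0.92714235] 21.7333 [ 0.48213573  0.42445619 -0.00827132]
```

View pics/w20.png

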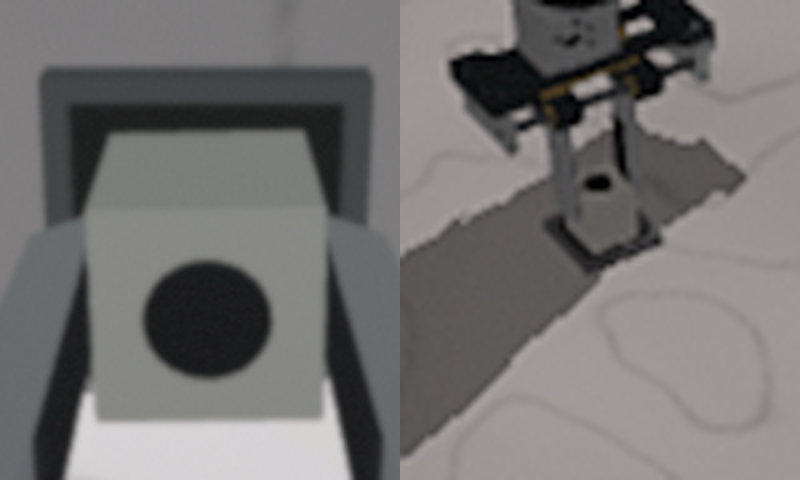

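>>> {"fn": "servo_tool", "kwargs": {
  "moves": [
    [[0,0,0,0,0,0.003,1],[0,0,0,0,0,0.003,1],[0,0,0,0,0,0.003,0.3],[0,0,0,0,0,0.003,0.3],[0,0,0,0,0,0.003,0.3],[0,0,0,0,0,0.003,0.3],[0,0,0,0,0,0.003,0.3],[0,0,0,0,0,-0.04,0.2],[0,0,0,0,0,-0.1,0],[0,0,0,0,0,-0.17,0],[0,0,0,0,0,-0.22,0],[0,0,0,0,0,-0.22,0]]
  ]
}}

```text
time_s: 22.73
ee_pos: [0.484, 0.4261, 0.1079]
eef_rot: [3.133, -0.002, 1.87]
force: [-0.5, 0.5, 1.0]
grip_width: 0.093
```

```bash
python3 look.py w21; python3 -c "
from h import *
for y in (2.18,2.18-1.571,2.18-3.1416): plan(.458,-.095,.10,y)"
```

```text
0.09404846303729576 [-0.1609585   0.83157999 -1.23114955] 22.8333 [0.48229594 0.4247791  0.10233339]
t 22.83 row [0.001, 0.001, -0.197, -0.979, -0.353, 0.005] dist rows 12.5 turn rows 2.5 force [-0.2  0.8 -1.2] grip 0.094
t 22.83 row [0.001, -0.0, 0.803, -0.979, -0.353, 0.005] dist rows 12.5 turn rows 10.1 force [-0.2  0.8 -1.2] grip 0.094
t 22.83 row [0.001, -0.001, 1.803, -0.979, -0.353, 0.005] dist rows 12.5 turn rows 22.7 force [-0.2  0.8 -1.2] grip 0.094
```

View pics/w21.png

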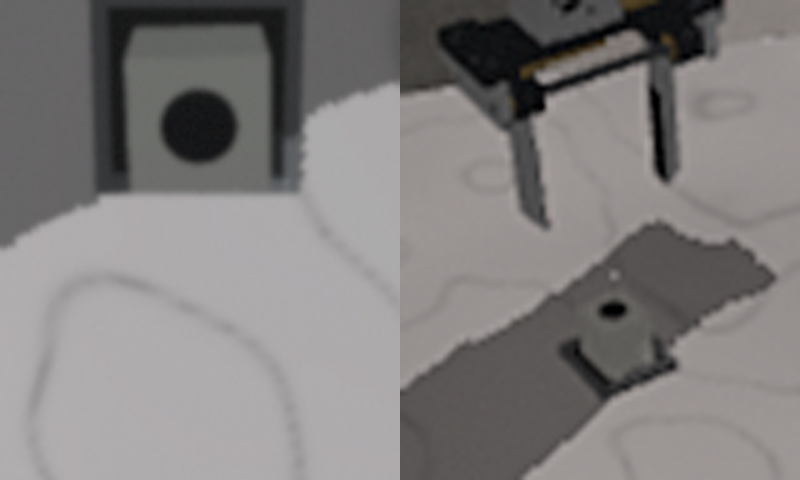

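>>> {"fn": "servo_tool", "kwargs": {
  "moves": [
    [[0,0,-0.198,-0.979,-0.353,0.005,0],[0,0,-0.198,-0.979,-0.353,0.005,0],[0,0,-0.198,-0.979,-0.353,0.005,0],[0,0,-0.198,-0.979,-0.353,0.005,0],[0,0,-0.198,-0.979,-0.353,0.005,0],[0,0,-0.198,-0.979,-0.353,0.005,0],[0,0,-0.198,-0.979,-0.353,0.005,0],[0,0,-0.198,-0.979,-0.353,0.005,0],[0,0,-0.198,-0.979,-0.353,0.005,0],[0,0,-0.198,-0.979,-0.353,0.005,0],[0,0,-0.198,-0.979,-0.353,0.005,0],[0,0,-0.198,-0.979,-0.353,0.005,0]]
  ]
}}

```text
time_s: 23.83
ee_pos: [0.4576, -0.0766, 0.0988]
eef_rot: [-3.141, -0.0, 2.181]
force: [1.7, 0.3, 0.2]
grip_width: 0.0938
```

```bash
python3 -c "
from h import *
plan(.458,-.095,.1,2.182)"
```

```text
t 23.83 row [-0.0, -0.0, -0.001, -0.031, -0.02, -0.002] dist rows 0.4 turn rows 0.0 force [1.7 0.3 0.2] grip 0.0938
```

>>> {"fn": "servo_tool", "kwargs": {
  "moves": [
    [[0,0,0,-0.031,-0.02,0,0],[0,0,0,-0.031,-0.02,0,0],[0,0,0,-0.031,-0.02,0,0]]
  ]
}}

```text
time_s: 24.08
ee_pos: [0.4574, -0.0956, 0.0975]
eef_rot: [-3.14, -0.002, 2.179]
force: [0.1, 0.8, 0.2]
grip_width: 0.094
```

```bash
python3 -c "
from h import *
from station import camera
c=camera('wrist');cv2.imwrite('pics/w22.png',c['color'][:,:,::-1])
print(proj(c,[[.458,-.095,.044]]))
im=c['color'].astype(int);k=crop(c,im[...,0]>im[...,2]+40,(180,330,100,270));print(rect(c,k,.044),cv2.contourArea(k))
plan(.458,-.095,-.0135,2.182)"
```

```text
[[255.31694006 191.16623562]]
(456.42303466796875, -93.21856689453125, 62.323753356933594, 10.72072696685791, 124.86503601074219) 752.0
t 24.13 row [-0.001, -0.001, -0.001, -0.001, 0.001, 0.222] dist rows 2.7 turn rows 0.0 force [-0.6  0.2  0.1] grip 0.094
```

View pics/w22.png

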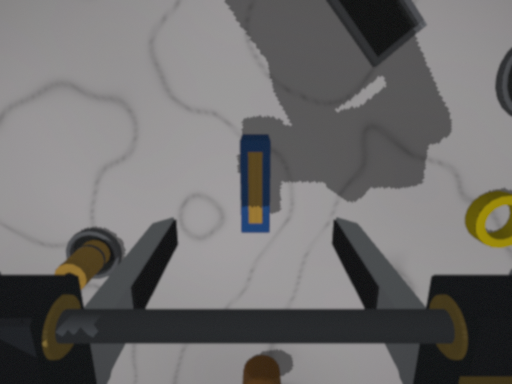

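>>> {"fn": "servo_tool", "kwargs": {
  "moves": [
    [[0,0,0,0.003,0.001,0.07,0],[0,0,0,0.003,0.001,0.13,0],[0,0,0,0.003,0.001,0.18,0],[0,0,0,0.003,0.001,0.21,0],[0,0,0,0.003,0.001,0.22,0],[0,0,0,0.003,0.001,0.22,0.4],[0,0,0,0.003,0.001,0.22,0.6],[0,0,0,0.003,0.001,0.22,0.8],[0,0,0,0.003,0.001,0.22,0.9],[0,0,0,0.003,0.001,0.22,1],[0,0,0,0.003,0.001,0.22,1],[0,0,0,0.003,0.001,0.22,1]]
  ]
}}

```text
time_s: 25.13
ee_pos: [0.4571, -0.0932, -0.012]
eef_rot: [-3.141, -0.002, 2.18]
force: [0.2, 0.2, -0.7]
grip_width: 0.0505
```

>>> {"fn": "servo_tool", "kwargs": {
  "moves": [
    [[0,0,0,0,0,0,1],[0,0,0,0,0,0,1],[0,0,0,0,0,0,1],[0,0,0,0,0,0,1],[0,0,0,0,0,0,1],[0,0,0,0,0,0,1]]
  ]
}}

```text
time_s: 25.63
ee_pos: [0.457, -0.0932, -0.0119]
eef_rot: [-3.14, -0.002, 2.18]
force: [-0.5, -1.4, 0.3]
grip_width: 0.026
```

```bash
python3 look.py w23; python3 -c "
from h import *
plan(.4405,.0915,.07,2.862)"
```

```text
0.025892494198038206 [-1.43157467 -0.53426859  1.50408071] 25.7333 [ 0.45703838 -0.09319751 -0.0119593 ]
t 25.73 row [-0.0, -0.001, -0.434, 0.322, 0.184, -0.164] dist rows 4.9 turn rows 5.5 force [-1.4 -0.5  1.5] grip 0.0259
```

View pics/w23.png

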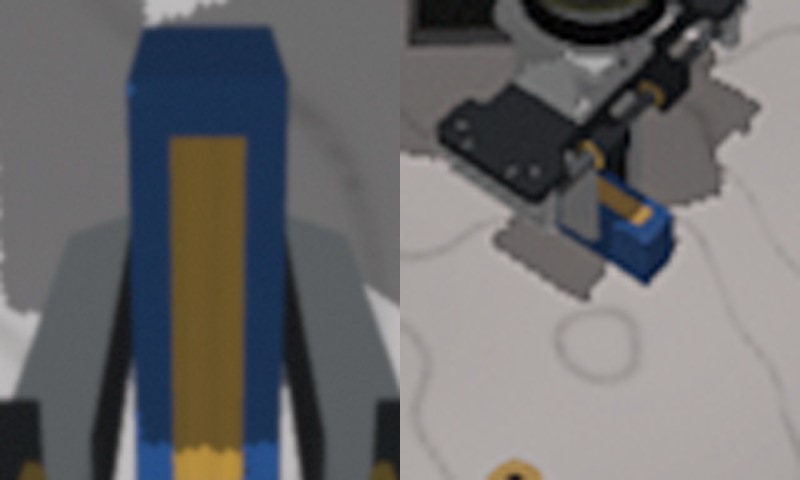

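>>> {"fn": "servo_tool", "kwargs": {
  "moves": [
    [[0,0,0,0,0,-0.04,1],[0,0,0,0,0,-0.1,1],[0,0,0,0,0,-0.16,1],[0,0,-0.06,0.04,0.02,-0.164,1],[0,0,-0.12,0.1,0.05,-0.164,1],[0,0,-0.19,0.16,0.08,-0.164,1],[0,0,-0.26,0.22,0.12,-0.164,1],[0,0,-0.33,0.28,0.16,-0.164,1],[0,0,-0.4,0.31,0.18,-0.164,1],[0,0,-0.434,0.322,0.184,-0.164,1],[0,0,-0.434,0.322,0.184,-0.164,1],[0,0,-0.434,0.322,0.184,-0.164,1]]
  ]
}}

```text
time_s: 26.73
ee_pos: [0.4402, 0.0915, 0.07]
eef_rot: [-3.141, -0.002, 2.861]
force: [0.5, -0.0, -2.1]
grip_width: 0.0257
```

```bash
python3 -c "
from h import *
from station import camera
c=camera('wrist');cv2.imwrite('pics/w24.png',c['color'][:,:,::-1])
a=2.862;R=np.array([[np.cos(a),-np.sin(a)],[np.sin(a),np.cos(a)]])
k=np.array([[55,26],[-55,26],[-55,-26],[55,-26]])/1000@R.T+[.4405,.0915]
print(proj(c,np.c_[k,np.full(4,.01)]))
plan(.4405,.0915,-.009,2.862)"
```

```text
[[222.72691021 126.47638439]
 [226.07287862 245.47609153]
 [281.6491578  245.4155985 ]
 [284.50753028 126.39527639]]
t 26.78 row [-0.0, -0.002, -0.001, -0.0, 0.001, 0.158] dist rows 1.9 turn rows 0.0 force [-0.3  0.  -2.4] grip 0.0257
```

View pics/w24.png

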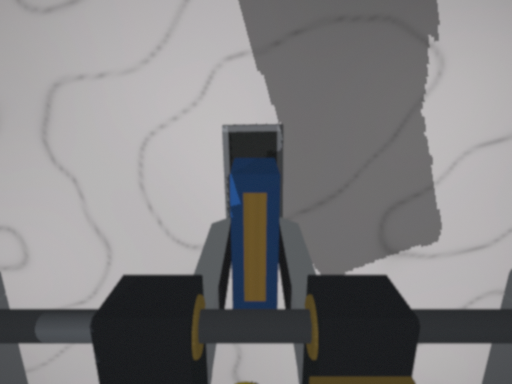

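>>> {"fn": "servo_tool", "kwargs": {
  "moves": [
    [[0,0,0,0.003,0,0.03,1],[0,0,0,0.003,0,0.07,1],[0,0,0,0.003,0,0.1,1],[0,0,0,0.003,0,0.125,1],[0,0,0,0.003,0,0.14,1],[0,0,0,0.003,0,0.152,1],[0,0,0,0.003,0,0.156,1],[0,0,0,0.003,0,0.157,1],[0,0,0,0.003,0,0.157,1]]
  ]
}}

```text
time_s: 27.53
ee_pos: [0.4391, 0.0914, -0.0081]
eef_rot: [3.141, -0.002, 2.859]
force: [0.4, -0.6, -2.6]
grip_width: 0.0259
```

```bash
python3 look.py w25
```

```text
0.025455553302933313 [ 0.37799963  0.36578241 -3.8265272 ] 27.6333 [ 0.43913122  0.0914879  -0.00794559]
```

View pics/w25.png

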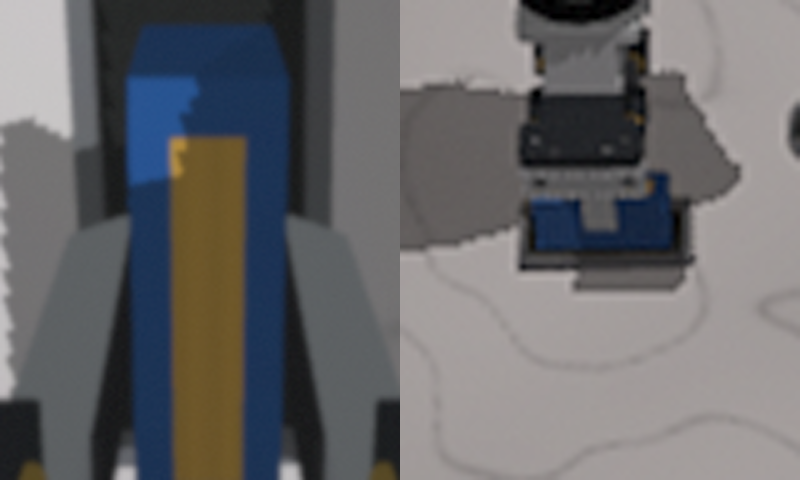

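>>> {"fn": "servo_tool", "kwargs": {
  "moves": [
    [[0,0,0,0,0,0.002,1],[0,0,0,0,0,0.002,1],[0,0,0,0,0,0.002,0.5],[0,0,0,0,0,0.002,0.5],[0,0,0,0,0,0.002,0.5],[0,0,0,0,0,0.002,0.5],[0,0,0,0,0,0.002,0.4],[0,0,0,0,0,-0.04,0.2],[0,0,0,0,0,-0.1,0],[0,0,0,0,0,-0.17,0],[0,0,0,0,0,-0.24,0],[0,0,0,0,0,-0.26,0]]
  ]
}}

```text
time_s: 28.63
ee_pos: [0.4411, 0.0917, 0.1268]
eef_rot: [3.139, 0.004, 2.859]
force: [1.0, -0.1, 1.6]
grip_width: 0.0834
```

>>> {"fn": "servo_tool", "kwargs": {
  "moves": [
    [[0,0,0,-0.3,0,-0.1,0],[0,0,0,-0.3,0.3,-0.1,0],[0,0,0,-0.3,0.3,-0.1,0],[0,0,0,-0.3,0.3,-0.1,0],[0,0,0,-0.3,0.3,-0.1,0],[0,0,0,-0.3,0.3,-0.1,0],[0,0,0,-0.3,0.3,-0.1,0],[0,0,0,-0.3,0.3,-0.1,0]]
  ]
}}

```text
time_s: 29.3
ee_pos: [0.6267, 0.1944, 0.1765]
eef_rot: [3.14, 0.003, 2.86]
force: [-1.2, -1.0, -0.2]
grip_width: 0.0938
```

```bash
python3 -c "
from h import *
from station import camera,get_obs
t=camera('top');s=camera('side');w=camera('wrist')
cv2.imwrite('pics/t26.png',t['color'][:,:,::-1])
cv2.imwrite('pics/s26.png',cv2.resize(s['color'][100:340,150:350,::-1],(500,600),interpolation=2))
cv2.imwrite('pics/w26.png',w['color'][:,:,::-1])
o=get_obs();print(o['ee_pos'],o['time_s'],o['force'])"
```

```text
[0.62600324 0.19325382 0.17761553] 29.45 [ 0.45202897  0.39528851 -0.31619992]
```

View pics/t26.png

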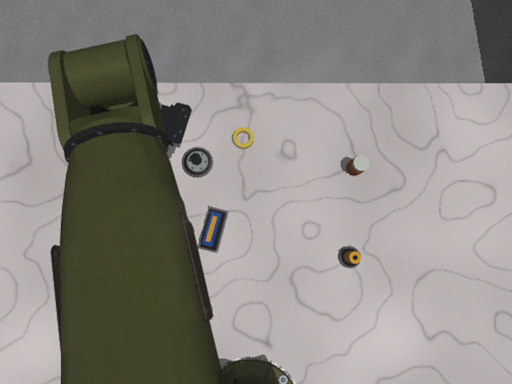

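View pics/s26.png

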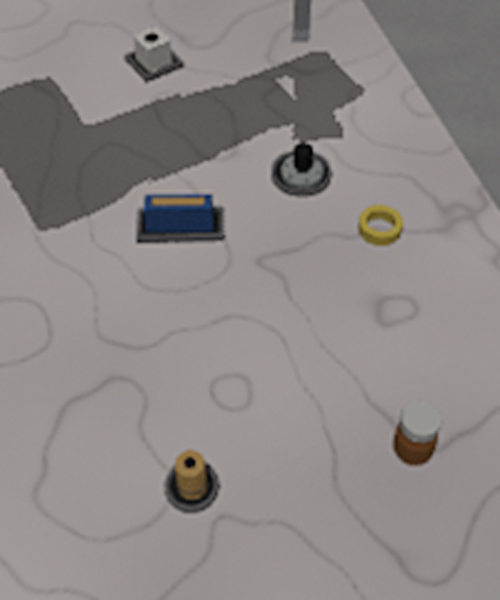

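>>> {"fn": "servo_tool", "kwargs": {
  "moves": [
    [[0,0,0,0,0,0,0],[0,0,0,0,0,0,0],[0,0,0,0,0,0,0],[0,0,0,0,0,0,0]]
  ]
}}

```text
time_s: 29.78
ee_pos: [0.6259, 0.193, 0.1779]
eef_rot: [3.139, 0.004, 2.859]
force: [-0.2, -0.2, 0.2]
grip_width: 0.0939
```

```bash
python3 -c "
from station import hand_in
print(hand_in())"
```

```text
the job is handed in; nothing more can be done
None
```

I put the flange, filter, insulator and manifold, in that order, into their matching holders and handed the job in at 29.8 s.

**Last checks:**
- In the final side picture all four parts stand upright inside their rims. The final top picture shows the same for three of them, but the arm hid the insulator there.
- The jar and tape are at the same pixels as at the start.
- The arm stood clear of everything, with about zero force. The highest wrist force I saw was about 6 N.
- I had no direct measure of height. "Fully down" rests on the release height for each part and on the pictures.

**What disagreed:**
- **Finger length:** The fingertips sit about 33 mm short of the reported TCP. My first two closes on the flange shut on air above the knob and moved nothing. I measured the offset in the wrist and side pictures and went 33 mm deeper. After that all four grips closed at the expected widths of 26, 30, 40 and 26 mm.
- **Camera positions:** The top and side cameras differed by up to about 7 mm on the flange, about 3 mm on the holders, and less on the other parts. I centred each placement with the wrist camera before lowering.

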